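Break down a dismantled power unit: snap the fuse home, lay out the rest

ROBOT

A 7-joint arm with a two-finger parallel gripper is mounted at the origin on the work surface. World frame = base frame: x ahead of the robot, y to its left, z up, the work surface at z = 0. Lengths are in m, angles in rad, forces in N, time in s.
With the tool pointing down it reaches from about 0.425 to 0.95 m from the base axis. Payload 16.7 kg.
Tool frame: the origin (TCP) lies on the centre line of the jaws, within the pads' length; the fingertips stand 8 mm ahead of it and the grasp point (between the pads) lies 11 mm behind it; z points along the fingers, y is the line along which they close (so a half turn about z gives the same grasp; the last joint's range is limited). The gripper opens to 94 mm and grips with 3 to 60 N. Pads are 16 mm wide; open, the fingers measure 119 mm over their backs; the gripper's body (75 mm by 177 mm) begins 78 mm behind the grasp point.
Start: joints at [0.975, 0.426, 0.074, 1.606, -0.034, 1.111, -0.067], TCP at [0.292, -0.609, 0.213] pointing down, gripper open.
Joint ranges: [-2.85, 2.85], [-0.5, 2.14], [-1.23, 1.37], [0.21, 2.46], [-1.02, 4.16], [0.16, 2.05], [-2.73, 2.73]. Speed limits (rad/s): [1.89, 1.89, 2.39, 2.39, 3.01, 3.01, 3.01].

INTERFACE

Orientations are given as a unit quaternion [w, x, y, z].
In Python, from cell import bot gives the robot as it stands.
- The arm moves only by the shell command python3 -m inch 'ROWS'. ROWS is JSON, a list of rows, each an object of numbers: "tx", "ty", "tz": the shift along the world's x, y, z in cm; "rx", "ry", "rz": the turn, a rotation vector about the world's x, y, z in rad; "jaw": the closure, from -1 (fully open) to 1 (shut). A call has 1 to 12 rows; each row shifts and turns the commanded pose from where the row before left it; what a row does not reach is not made up. A row lasts 1/12 s, in which the tool goes at most 41.7 mm and 7.16 degrees, less where a joint would pass 70% of its speed; a pose out of reach is approached as far as the arm can. A call with a gripper value outside its range is refused whole. The fingers move at their own pace and stop on an object; the grip force is fixed at half the most. Time passes only in rows, so rows that do not move let the fingers close. It gives the time, the measured TCP pose, the force and the opening at its end, in the units of the state.
- bot.state(): the state, without advancing time (a new reading comes with each control period).
- bot.grab_frame(name): name is "scene" or "side" or "wrist"; returns a dict with "pixels" (384x512x3 uint8, red, green, blue), "intrinsics" (3x3 intrinsics, pixels), "position" and "attitude" of the camera in the world; the wrist camera has in their place "T_tool_cam" (4x4, takes a point from camera to tool coordinates, whose origin is the TCP and whose axes are the flange's). Camera axes: x right, y up, looking along -z (the intrinsics and any distortion apply to the point x, -y, -z); pixel columns grow to the right and rows downward; lengths in m; the calibration is good to about 2 mm. The wrist camera is an equidistant fisheye: a pixel r from the principal point sees the ray r / f radians off the axis. A picture is of the moment at which its call begins: read the wrist's pose just before it. There is no depth.
- bot.sign_off(): hands the job in, once; it reports no verdict.
The state is a dict: "time_s": time; "joint_positions": joint angles; "dq": joint speeds; "tau": joint torques, N m; "position": TCP position; "tcp_rot": TCP orientation; "force": force on the tool from outside, world axes, zero at the start; "torque": the same for the moment, N m; "opening": finger opening in m.
Only numpy, scipy, OpenCV 4.12 (cv2) and the standard library are available. Lean on these libraries where they do the work, as an engineer would, in place of code of your own. Each camera call takes 0.05 s, during which the arm holds its last target. There are 200 camera calls.

TASK

Take the stack of power-unit parts apart from the top down, one part at a time: push the white fuse down into the spring clips of the fuse base until it snaps fully home, then lay the orange module in the middle of the red tray, the black heat sink in the middle of the blue mat, and last the metal case in the middle of the green board. Lay each part right way up with its long side along the long side of its place, set it down without dropping it, and leave it let go of and lying still. Do not shift the mug or the glass jar.

Things in the scene. Friction and masses are not known exactly. Their poses are not given: they have to be found in the camera images.
- fuse: White ceramic blade fuse, top of the stack. Body 30 x 28 x 34 mm (x, y, z), red dot on top; a steel blade stands out of each end along x, 70 mm over all, either way round the same. Blade 4 mm thick, up to 26 mm above the underside, with an 8 mm thick round bead along its lower edge, 4 mm above the underside. Origin: centre of the body's underside, z up. About 0.12 kg. Grip the body across y.
- module: Orange power module, a plain box 72 x 46 x 24 mm (x, y, z), second from the top, under the fuse. Origin: centre of the underside; x along the long side, z up. About 0.15 kg.
- heat_sink: Black finned heat sink, 94 x 58 x 30 mm (x, y, z), fins upward and running along x, third from the top, under the module. Origin: centre of the underside; x along the long side, z up. About 0.25 kg.
- case: Bare aluminium case, a plain box 112 x 64 x 36 mm (x, y, z), bottom of the stack, on the table under the heat sink. Origin: centre of the underside; x along the long side, z up. About 0.35 kg. The stack's parts lie centred on one another within about 5 mm and 7 degrees each.
- fuse_base: Fixed fuse base: grey plate 124 x 92 x 10 mm, black block on it 92 x 50 mm, its top (the seat) 30 mm above the table. Copper spring jaws 28 mm either way along x, 58 mm high, flared at the top, close along y on the blades, put in from above. Loose, the fuse rests 12 mm above the seat; 10 to 15 N snaps it down onto the seat. Origin: centre of underside.
- red_tray: Shallow red tray, fixed, 134 x 116 mm (x, y), rim 12 mm high and 3 mm thick, inner floor 3 mm above the table, black outline in the middle. Origin: centre of its underside, on the table; x along the longer side.
- blue_mat: Blue mat, fixed, 134 x 96 mm (x, y), 4 mm thick, white outline on it. Origin: centre of its underside, on the table; x along the longer side.
- green_board: Green board, fixed, 144 x 96 mm (x, y), 10 mm thick, yellow outline on it. Origin: centre of its underside, on the table; x along the longer side.
- mug: Blue mug, loose, 68 mm across and 72 mm high, with a handle, standing on the table among the things. Origin: centre of its underside. Not to be shifted.
- jar: Small glass jar with a yellow cap, loose, 44 mm across and 55 mm high, standing among the things. Origin: centre of its underside. Not to be shifted.
Not all that is in view belongs to the job. Several things look just like the green_board: the one meant starts farthest from the robot's base. What is shaped like the fuse but brown is not meant.

How it is judged:
By the outcome, as a careful person would: the job done as asked, in the order asked, and still so for the second after the job is handed in, with the robot touching nothing.
It also fails if it takes over 141 s, if anything falls off the work surface, if the arm or the gripper's body presses on something with over 40 N, if the wrist force passes 120 N, or if a joint passes its speed limit or range.

## Working session

There is one attempt and no reset: what is moved stays moved. The work goes in short steps, Python scripts to look and compute and a shell command to move; the robot and the scene stay as the last step left them, time stands still between calls to the robot, and variables do not carry over. Pictures are saved under pics/ and viewed, on a budget of 14 in all, crops included, one or two more only if the job needs it, and the job is handed in when it is done.

```bash
mkdir -p pics; ls
cat > h.py <<'E'
import numpy as np,cv2
from cell import bot
from scipy.spatial.transform import Rotation as R
def quat(q): return R.from_quat([q[1],q[2],q[3],q[0]])
def grab(n,save=None):
    s=bot.state(); f=bot.grab_frame(n)
    f['s']=s
    if save: cv2.imwrite('pics/'+save,f['pixels'][:,:,::-1])
    return f
E
python3 - <<'E'
from h import *
for n in('scene','side','wrist'):
    f=grab(n,n+'0.png'); print(n,{k:(np.round(v,4).tolist() if not isinstance(v,dict) else 0) for k,v in f.items() if k not in('pixels','s')})
s=bot.state();print(s)
a=cv2.imread('pics/scene0.png');b=cv2.imread('pics/side0.png')
E
```

```text
pics
scene {'intrinsics': [[353.3556, 0.0, 250.7615], [0.0, 353.3556, 193.6369], [0.0, 0.0, 1.0]], 'position': [0.967, 0.2912, 0.8536], 'attitude': [0.4996, 0.1796, 0.2746, 0.8017]}
side {'intrinsics': [[377.3515, 0.0, 259.6103], [0.0, 377.3515, 194.2819], [0.0, 0.0, 1.0]], 'position': [0.4106, 0.7755, 0.7661], 'attitude': [-0.026, -0.0134, 0.4052, 0.9138]}
wrist {'intrinsics': [[297.3186, 0.0, 255.239], [0.0, 297.3186, 196.8781], [0.0, 0.0, 1.0]], 'T_tool_cam': [[-0.0004, 0.9645, 0.2639, 0.0765], [1.0, 0.0004, -0.0, -0.0007], [-0.0001, 0.2639, -0.9645, -0.1708], [0.0, 0.0, 0.0, 1.0]]}
{'time_s': 0.15, 'joint_positions': array([ 0.97449599,  0.42658768,  0.07385279,  1.60643805, -0.03408976,
        1.11081694, -0.0671312 ]), 'dq': array([-0.00155651, -0.00155892,  0.00045025, -0.00228516, -0.00066234,
       -0.00108199, -0.00035781]), 'tau': array([ 4.90861014e-03, -9.36278844e+01,  3.67007442e+00, -4.54423821e+01,
       -4.85580764e-02,  1.78948604e-02,  2.53970629e-04]), 'position': array([ 0.29149157, -0.60845126,  0.21294651]), 'tcp_rot': array([-4.74146336e-04,  9.75155750e-01,  2.21519791e-01, -1.44076319e-04]), 'force': array([-0.10879029,  0.29050882,  0.64909775]), 'torque': array([-0.00870669,  0.03216667,  0.03151571]), 'opening': 0.09370261253910428}
```

View pics/scene0.png

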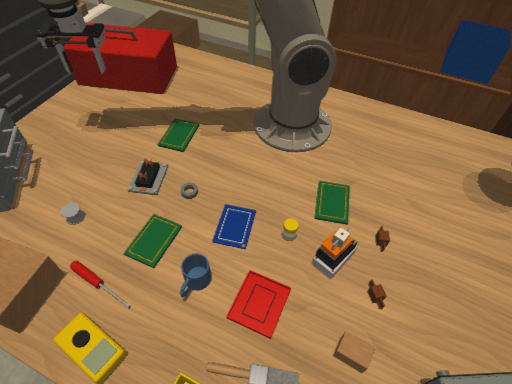

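View pics/side0.png

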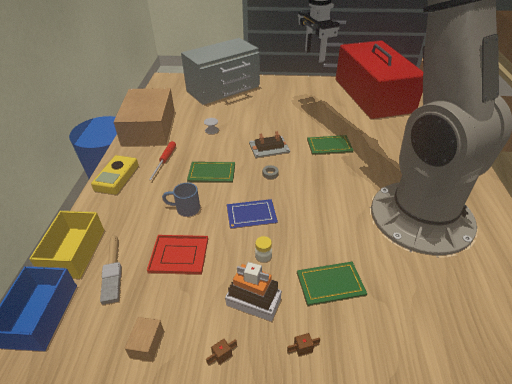

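```bash
cat >> h.py <<'E'
def rays(f,px):
    px=np.atleast_2d(np.asarray(px,float)); K=f['intrinsics']
    a=(px-[K[0][2],K[1][2]])/K[0][0]
    if 'T_tool_cam' in f:
        r=np.linalg.norm(a,axis=1)+1e-12
        d=np.c_[a[:,0]*np.sin(r)/r,-a[:,1]*np.sin(r)/r,-np.cos(r)]
        Rt=quat(f['s']['tcp_rot']).as_matrix();T=np.array(f['T_tool_cam'])
        return np.array(f['s']['position'])+Rt@T[:3,3], d@(Rt@T[:3,:3]).T
    d=np.c_[a[:,0],-a[:,1],-np.ones(len(a))]
    return np.array(f['position']), d@quat(f['attitude']).as_matrix().T
def plane(f,px,z):
    o,d=rays(f,px); return (o+d*((z-o[2])/d[:,2])[:,None])[:,:2]
def pix(f,P):
    P=np.atleast_2d(P); K=f['intrinsics']
    if 'T_tool_cam' in f:
        Rt=quat(f['s']['tcp_rot']).as_matrix();T=np.array(f['T_tool_cam']);o=np.array(f['s']['position'])+Rt@T[:3,3];M=Rt@T[:3,:3]
    else: o=np.array(f['position']);M=quat(f['attitude']).as_matrix()
    c=(P-o)@M; c=c*[1,-1,-1]
    if 'T_tool_cam' in f:
        rr=np.linalg.norm(c[:,:2],axis=1);c2=c[:,:2]*(np.arctan2(rr,c[:,2])/rr)[:,None]
    else: c2=c[:,:2]/c[:,2:]
    return c2*K[0][0]+[K[0][2],K[1][2]]
HS={'red':((0,140,90),(8,255,255)),'orange':((8,160,150),(20,255,255)),'green':((60,120,40),(90,255,255)),'blue':((108,120,70),(130,255,255)),'yellow':((22,140,120),(34,255,255)),'white':((0,0,195),(180,45,255))}
def blobs(f,col,amin=40):
    h=cv2.cvtColor(np.ascontiguousarray(f['pixels'][:,:,::-1]),cv2.COLOR_BGR2HSV)
    m=cv2.inRange(h,*map(np.array,HS[col])); m=cv2.morphologyEx(m,cv2.MORPH_CLOSE,np.ones((3,3)))
    return [c for c in cv2.findContours(m,cv2.RETR_EXTERNAL,cv2.CHAIN_APPROX_NONE)[0] if cv2.contourArea(c)>amin]
def rect(f,c,z):
    p=plane(f,c[:,0],z); (x,y),(w,h),a=cv2.minAreaRect((p*1000).astype(np.float32))
    if w<h: w,h,a=h,w,a+90
    return round(x,1),round(y,1),round(w,1),round(h,1),round((a+90)%180-90,1)
E
python3 - <<'E'
from h import *
for n in('scene','side'):
    f=grab(n)
    for col,z in(('red',.006),('green',.01),('blue',.004),('orange',.09),('yellow',.055),('white',.124)):
        for c in blobs(f,col): print(n,col,c[:,0].mean(0).round(),rect(f,c,z))
E
```

```text
scene red [259. 304.] (655.9, 175.7, 138.5, 118.1, 1.5)
scene red [ 86. 274.] (784.9, -257.4, 110.3, 25.1, 82.4)
scene red [79. 45.] (-49.3, -1055.7, 214.5, 114.8, 52.4)
scene red [130.  53.] (-94.5, -829.1, 511.8, 334.8, 23.2)
scene green [153. 241.] (626.1, -159.4, 141.5, 94.5, 2.0)
scene green [333. 203.] (279.7, 243.5, 143.7, 92.0, 14.1)
scene green [179. 135.] (236.5, -330.3, 146.0, 93.6, 9.2)
scene blue [234. 227.] (483.0, 17.8, 132.2, 93.3, 12.6)
scene blue [474.  53.] (-869.8, 575.5, 552.5, 234.9, -4.3)
scene orange [336. 242.] (458.2, 296.2, 72.7, 47.6, -21.9)
scene yellow [186. 379.] (881.5, 118.6, 52.6, 20.2, -64.0)
scene yellow [ 89. 347.] (921.3, -106.4, 145.8, 77.0, 80.0)
scene yellow [291. 225.] (442.3, 167.9, 42.0, 35.2, 21.2)
scene white [256. 381.] (836.0, 251.5, 25.9, 10.0, -64.0)
side red [178. 254.] (657.5, 172.9, 137.6, 124.0, 1.4)
side red [167. 151.] (790.7, -265.5, 122.6, 30.0, 83.3)
side red [379.  78.] (-33.6, -935.1, 741.3, 427.1, -73.3)
side blue [ 32. 310.] (968.7, 338.1, 215.2, 132.2, -83.9)
side blue [251. 213.] (481.0, 15.1, 129.9, 93.3, 12.4)
side blue [ 94. 134.] (1095.0, -366.2, 224.8, 157.9, -68.6)
side orange [249. 282.] (462.3, 306.4, 70.8, 22.4, -20.2)
side yellow [263. 243.] (438.9, 170.5, 47.9, 37.1, -86.8)
side yellow [ 69. 243.] (919.7, 190.7, 210.0, 145.0, -89.9)
side yellow [115. 174.] (896.9, -78.6, 169.9, 97.6, 80.4)
side white [252. 268.] (456.1, 298.2, 27.9, 26.2, -13.5)
```

Run:
```python
from h import *
f=grab('scene');g=grab('side')
for n,a,b,z in(('base seat',(148,177),(269,144),.03),('mugtop',(196,262),(187,190),.07),('mugH',(187,290),(168,199),.036),('ring',(189,190),(270,172),.005),('knob',(71,213),(211,126),.03)):
    print(n,plane(f,[a],z).round(3),plane(g,[b],z).round(3))
```

```text
base seat [[ 0.459 -0.293]] [[ 0.444 -0.292]]
mugtop [[0.657 0.004]] [[0.661 0.002]]
mugH [[0.717 0.011]] [[0.719 0.005]]
ring [[ 0.431 -0.167]] [[ 0.435 -0.172]]
knob [[ 0.666 -0.406]] [[ 0.659 -0.395]]
```

```bash
python3 -m inch '[{"tx":2,"ty":3.5,"tz":0.5},{"tx":2,"ty":3.5,"tz":0.5},{"tx":2,"ty":3.5,"tz":0.5},{"tx":2,"ty":3.5,"tz":0.5},{"tx":1,"ty":3.5,"tz":0.5},{"ty":3.5,"tz":0.5},{"ty":3.5},{"ty":3.5},{},{},{}]'
python3 - <<'E'
from h import *
f=grab('wrist','w1.png');print(f['s']['position'],f['s']['dq'].round(3))
E
```

```text
[ 0.29159045 -0.60864871  0.21330631] [ 0.    -0.001 -0.     0.    -0.001 -0.001  0.002]validation failed for argument at $[0]...
```

View pics/w1.png

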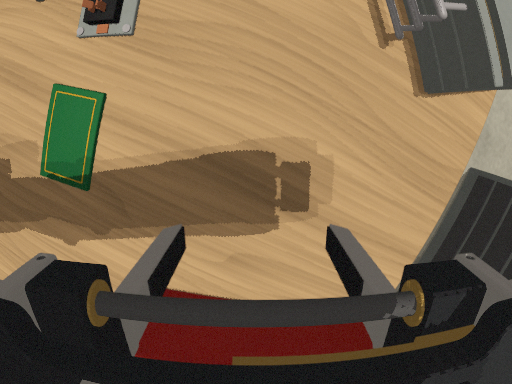

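```bash
python3 -m inch '[{"tx":2,"ty":3.5,"tz":0.5,"rx":0,"ry":0,"rz":0,"jaw":-1},{"tx":2,"ty":3.5,"tz":0.5,"rx":0,"ry":0,"rz":0,"jaw":-1},{"tx":2,"ty":3.5,"tz":0.5,"rx":0,"ry":0,"rz":0,"jaw":-1},{"tx":2,"ty":3.5,"tz":0.5,"rx":0,"ry":0,"rz":0,"jaw":-1},{"tx":2,"ty":3.5,"tz":0.5,"rx":0,"ry":0,"rz":0,"jaw":-1},{"tx":2,"ty":3.5,"tz":0.5,"rx":0,"ry":0,"rz":0,"jaw":-1},{"tx":1,"ty":3.5,"tz":0.5,"rx":0,"ry":0,"rz":0,"jaw":-1},{"tx":0.5,"ty":3.5,"tz":0.2,"rx":0,"ry":0,"rz":0,"jaw":-1},{"tx":0,"ty":2,"tz":0,"rx":0,"ry":0,"rz":0,"jaw":-1},{"tx":0,"ty":0,"tz":0,"rx":0,"ry":0,"rz":0,"jaw":-1},{"tx":0,"ty":0,"tz":0,"rx":0,"ry":0,"rz":0,"jaw":-1}]'
python3 - <<'E'
from h import *
f=grab('wrist','w2.png');print(f['s']['position'],f['s']['tcp_rot'],f['s']['dq'].round(3))
np.save('w2.npy',f,allow_pickle=True)
E
```

```text
time_s: 1.32
position: [0.4269, -0.3079, 0.2509]
tcp_rot: [0.0, 0.975, 0.222, 0.0]
force: [-0.3, -0.2, 0.2]
opening: 0.0941
[ 0.42693574 -0.3078745   0.25088815] [2.55719969e-04 9.74942395e-01 2.22457161e-01 2.70186913e-04] [ 0.026  0.02   0.027 -0.019  0.004 -0.002  0.011]
```

View pics/w2.png

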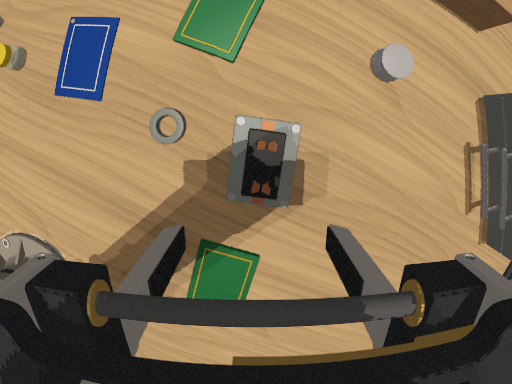

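```bash
cat >> h.py <<'E'
def base(f,box,z=.03):
    x0,x1,y0,y1=box
    h=cv2.cvtColor(np.ascontiguousarray(f['pixels'][:,:,::-1]),cv2.COLOR_BGR2HSV)
    M=np.zeros(h.shape[:2],np.uint8);M[y0:y1,x0:x1]=255
    cu=cv2.inRange(h,np.array((4,110,90)),np.array((18,255,255)))&M
    out=[]
    for c in cv2.findContours(cu,cv2.RETR_EXTERNAL,cv2.CHAIN_APPROX_NONE)[0]:
        if cv2.contourArea(c)>6: 
            m=cv2.moments(c);p=[m['m10']/m['m00'],m['m01']/m['m00']];out.append((np.round(p,1).tolist(),cv2.contourArea(c),(plane(f,[p],.056)*1000).round(1).tolist(),(plane(f,[p],.01)*1000).round(1).tolist()))
    for o in out: print('cu',o)
    gr=cv2.inRange(h,np.array((0,0,70)),np.array((180,60,255)))&M
    bk=cv2.inRange(h,np.array((0,0,0)),np.array((180,255,60)))&M
    bk=cv2.morphologyEx(bk|cu,cv2.MORPH_CLOSE,np.ones((5,5)))&M
    for nm,m,zz in(('plate',gr,.01),('block',bk,z)):
        cs=cv2.findContours(m,cv2.RETR_EXTERNAL,cv2.CHAIN_APPROX_NONE)[0]
        c=max(cs,key=cv2.contourArea);print(nm,cv2.contourArea(c),rect(f,c,zz))
E
python3 - <<'E'
from h import *
f=np.load('w2.npy',allow_pickle=True).item()
base(f,(222,305,110,215))
for col,z in(('green',.01),('blue',.004),('yellow',.055)):
    for c in blobs(f,col,100): print(col,c[:,0].mean(0).round(),rect(f,c,z))
b=[[240.5,121],[296,128.5],[233,195],[285.5,203]]
P=plane(f,b,.013)*1000;print(P.round(1),P.mean(0))
E
```

```text
cu ([262.9, 162.3], 8467.0, [[449.8, -306.8]], [[444.1, -310.9]])
plate 2763.5 (444.1, -310.3, 122.5, 91.1, 18.1)
block 8528.0 (446.0, -310.4, 142.9, 114.8, 25.6)
green [221. 274.] (250.6, -332.0, 114.1, 93.9, 9.1)
green [219.  24.] (602.5, -164.3, 102.9, 94.9, 1.7)
blue [86. 57.] (481.6, 14.5, 132.6, 95.9, 12.8)
yellow [ 3. 52.] (449.5, 149.9, 35.9, 26.4, 31.1)
yellow [215.  29.] (593.1, -175.2, 78.3, 68.8, 2.1)
[[ 482.8 -258.1]
 [ 506.9 -330.9]
 [ 383.7 -292.9]
 [ 405.6 -365.8]] [ 444.74791513 -311.91949134]
```

```bash
python3 -m inch '[{"tx":2,"ty":3.5,"tz":1,"rx":0,"ry":0,"rz":-0.07,"jaw":-1},{"tx":2,"ty":3.5,"tz":1,"rx":0,"ry":0,"rz":-0.07,"jaw":-1},{"tx":2,"ty":3.5,"tz":1,"rx":0,"ry":0,"rz":-0.07,"jaw":-1},{"tx":2,"ty":3.5,"tz":1,"rx":0,"ry":0,"rz":-0.07,"jaw":-1},{"tx":0,"ty":4,"tz":1,"rx":0,"ry":0,"rz":-0.07,"jaw":-1},{"tx":0,"ty":4,"tz":0,"rx":0,"ry":0,"rz":-0.07,"jaw":-1},{"tx":0,"ty":4,"tz":0,"rx":0,"ry":0,"rz":-0.07,"jaw":-1},{"tx":0,"ty":4,"tz":0,"rx":0,"ry":0,"rz":-0.07,"jaw":-1},{"tx":0,"ty":4,"tz":0,"rx":0,"ry":0,"rz":-0.07,"jaw":-1},{"tx":0,"ty":4,"tz":0,"rx":0,"ry":0,"rz":-0.07,"jaw":-1},{"tx":0,"ty":4,"tz":0,"rx":0,"ry":0,"rz":-0.07,"jaw":-1}]'
python3 -m inch '[{"tx":-1,"ty":4,"tz":0,"rx":0,"ry":0,"rz":-0.02,"jaw":-1},{"tx":-2,"ty":4,"tz":0,"rx":0,"ry":0,"rz":0,"jaw":-1},{"tx":-1,"ty":4,"tz":0,"rx":0,"ry":0,"rz":0,"jaw":-1},{"tx":-1,"ty":4,"tz":0,"rx":0,"ry":0,"rz":0,"jaw":-1},{"tx":-1,"ty":2,"tz":0,"rx":0,"ry":0,"rz":0,"jaw":-1},{"tx":0,"ty":0,"tz":0,"rx":0,"ry":0,"rz":0,"jaw":-1},{"tx":0,"ty":0,"tz":0,"rx":0,"ry":0,"rz":0,"jaw":-1},{"tx":0,"ty":0,"tz":0,"rx":0,"ry":0,"rz":0,"jaw":-1}]'
python3 - <<'E'
from h import *
f=grab('wrist','w3.png');print(f['s']['position'],quat(f['s']['tcp_rot']).as_matrix()[:,0])
np.save('w3.npy',f,allow_pickle=True)
for col,z in(('red',.009),('green',.01),('blue',.004),('yellow',.055),('orange',.09),('white',.124)):
    for c in blobs(f,col,60): print(col,c[:,0].mean(0).round(),rect(f,c,z))
E
```

```text
time_s: 2.28
position: [0.507, 0.1119, 0.3005]
tcp_rot: [-0.0, 0.986, -0.164, 0.0]
force: [1.9, -0.5, 0.1]
opening: 0.0939
time_s: 2.95
position: [0.449, 0.2873, 0.3002]
tcp_rot: [0.0, 0.985, -0.172, -0.0]
force: [0.2, -0.4, 0.3]
opening: 0.0942
[0.44902114 0.28732487 0.30018219] [ 9.41035298e-01 -3.38308357e-01 -1.57222562e-04]
red [277.  29.] (652.7, 175.3, 130.4, 117.6, 1.2)
green [308. 247.] (276.7, 242.4, 143.4, 93.4, 13.7)
green [ 17. 145.] (660.6, 716.6, 126.0, 34.6, -61.3)
green [ 53. 122.] (659.1, 602.9, 21.0, 16.1, 28.9)
green [455.  20.] (595.6, -158.9, 100.4, 87.8, -88.6)
blue [399.  97.] (481.4, 16.7, 132.5, 95.4, 12.6)
yellow [304. 266.] (284.9, 270.3, 118.2, 43.0, 34.7)
yellow [335. 149.] (440.5, 167.2, 39.3, 39.3, 72.3)
orange [247. 150.] (482.0, 285.7, 43.9, 18.2, 69.9)
white [242. 133.] (508.6, 283.2, 43.1, 3.6, 69.9)
```

View pics/w3.png

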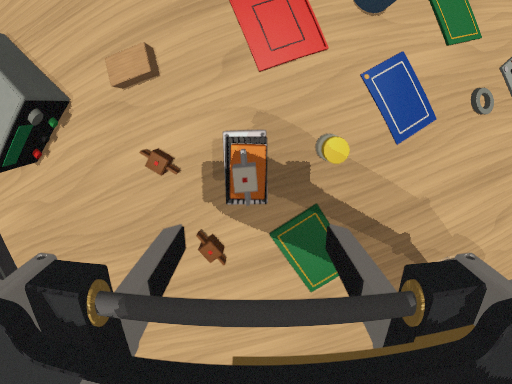

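Run:
```python
from h import *
f=np.load('w3.npy',allow_pickle=True).item()
h=cv2.cvtColor(np.ascontiguousarray(f['pixels'][:,:,::-1]),cv2.COLOR_BGR2HSV)
R0=np.zeros(h.shape[:2],np.uint8);R0[136:210,220:275]=255
red=(cv2.inRange(h,(0,120,60),(7,255,255))|cv2.inRange(h,(172,120,60),(180,255,255)))&R0
ys,xs=np.nonzero(red);print('red n',len(xs),xs.mean(),ys.mean(),plane(f,[[xs.mean(),ys.mean()]],.124)*1000)
R1=R0*0;R1[140:205,230:260]=255
g=cv2.inRange(h,(0,0,110),(180,70,255))&R1
for c in cv2.findContours(g,cv2.RETR_EXTERNAL,cv2.CHAIN_APPROX_NONE)[0]:
    if cv2.contourArea(c)>15:print('grey',cv2.boundingRect(c),cv2.contourArea(c),rect(f,c,.124))
orn=cv2.inRange(h,(5,150,100),(20,255,255))&R0
for c in cv2.findContours(orn,cv2.RETR_EXTERNAL,cv2.CHAIN_APPROX_NONE)[0]:
    if cv2.contourArea(c)>15:print('or',cv2.boundingRect(c),cv2.contourArea(c),rect(f,c,.09))
im=f['pixels'][120:215,210:285,::-1];cv2.imwrite('pics/c1.png',cv2.resize(im,None,fx=6,fy=6,interpolation=cv2.INTER_CUBIC))
```

```text
red n 20 244.15 180.55 [[454.86569039 299.62582544]]
grey (233, 166, 25, 27) 513.0 (456.2, 298.5, 30.0, 27.2, -14.6)
or (230, 144, 36, 55) 909.0 (458.3, 295.1, 72.5, 45.6, -20.9)
```

View pics/c1.png

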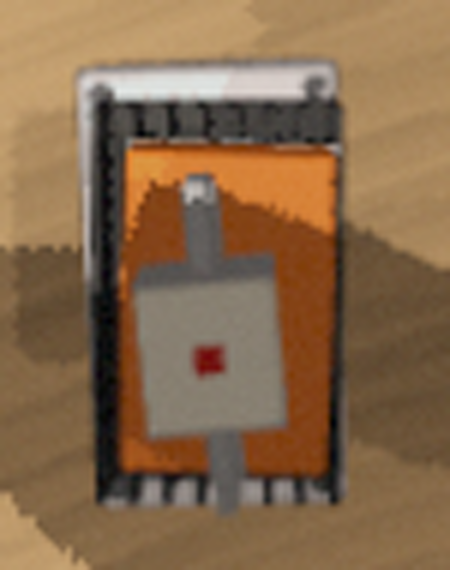

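```bash
python3 -m inch '[{"tx":0.65,"ty":1.17,"tz":-2,"rx":0,"ry":0,"rz":0.091,"jaw":-1},{"tx":0,"ty":0,"tz":-3,"rx":0,"ry":0,"rz":0,"jaw":-1},{"tx":0,"ty":0,"tz":-3,"rx":0,"ry":0,"rz":0,"jaw":-1},{"tx":0,"ty":0,"tz":-3,"rx":0,"ry":0,"rz":0,"jaw":-1},{"tx":0,"ty":0,"tz":-3,"rx":0,"ry":0,"rz":0,"jaw":-1},{"tx":0,"ty":0,"tz":-2.5,"rx":0,"ry":0,"rz":0,"jaw":-1},{"tx":0,"ty":0,"tz":-1.7,"rx":0,"ry":0,"rz":0,"jaw":-1},{"tx":0,"ty":0,"tz":-1,"rx":0,"ry":0,"rz":0,"jaw":-1},{"tx":0,"ty":0,"tz":-0.5,"rx":0,"ry":0,"rz":0,"jaw":-1},{"tx":0,"ty":0,"tz":0,"rx":0,"ry":0,"rz":0,"jaw":-1},{"tx":0,"ty":0,"tz":0,"rx":0,"ry":0,"rz":0,"jaw":-1}]'
python3 -m inch '[{"tx":0,"ty":0,"tz":0,"rx":0,"ry":0,"rz":0,"jaw":0.2},{"tx":0,"ty":0,"tz":0,"rx":0,"ry":0,"rz":0,"jaw":0.4},{"tx":0,"ty":0,"tz":0,"rx":0,"ry":0,"rz":0,"jaw":0.5},{"tx":0,"ty":0,"tz":0,"rx":0,"ry":0,"rz":0,"jaw":0.6},{"tx":0,"ty":0,"tz":0,"rx":0,"ry":0,"rz":0,"jaw":0.8},{"tx":0,"ty":0,"tz":0,"rx":0,"ry":0,"rz":0,"jaw":1},{"tx":0,"ty":0,"tz":0,"rx":0,"ry":0,"rz":0,"jaw":1},{"tx":0,"ty":0,"tz":0,"rx":0,"ry":0,"rz":0,"jaw":1},{"tx":0,"ty":0,"tz":0,"rx":0,"ry":0,"rz":0,"jaw":1},{"tx":0,"ty":0,"tz":0,"rx":0,"ry":0,"rz":0,"jaw":1}]'
```

```text
time_s: 3.92
position: [0.4551, 0.3003, 0.1043]
tcp_rot: [-0.0, 0.992, -0.126, 0.0]
force: [0.5, 0.4, -0.3]
opening: 0.094
time_s: 4.75
position: [0.4545, 0.3003, 0.1035]
tcp_rot: [-0.0, 0.992, -0.126, -0.0]
force: [-0.7, -0.1, -0.1]
opening: 0.0309
```

```bash
python3 -m inch '[{"tx":0,"ty":0,"tz":0,"rx":0,"ry":0,"rz":0,"jaw":1},{"tx":0,"ty":0,"tz":0,"rx":0,"ry":0,"rz":0,"jaw":1},{"tx":0,"ty":0,"tz":0,"rx":0,"ry":0,"rz":0,"jaw":1},{"tx":0,"ty":0,"tz":0,"rx":0,"ry":0,"rz":0,"jaw":1}]'; python3 -m inch '[{"tx":0,"ty":0,"tz":0.5,"rx":0,"ry":0,"rz":0,"jaw":1},{"tx":0,"ty":0,"tz":1.5,"rx":0,"ry":0,"rz":0,"jaw":1},{"tx":0,"ty":0,"tz":2,"rx":0,"ry":0,"rz":0,"jaw":1},{"tx":0,"ty":0,"tz":2,"rx":0,"ry":0,"rz":0,"jaw":1},{"tx":0,"ty":0,"tz":2,"rx":0,"ry":0,"rz":0,"jaw":1},{"tx":0,"ty":0,"tz":2,"rx":0,"ry":0,"rz":0,"jaw":1}]'
```

```text
time_s: 5.08
position: [0.4544, 0.3002, 0.1034]
tcp_rot: [0.0, 0.992, -0.126, -0.0]
force: [0.0, -0.9, 0.0]
opening: 0.0275
time_s: 5.58
position: [0.4543, 0.3003, 0.2048]
tcp_rot: [-0.0, 0.992, -0.126, 0.0]
force: [0.6, -0.7, -1.4]
opening: 0.0275
```

```bash
python3 -m inch '[{"tx":1,"ty":-3,"tz":1,"rx":0,"ry":0,"rz":0,"jaw":1},{"tx":2,"ty":-4,"tz":1,"rx":0,"ry":0,"rz":0.05,"jaw":1},{"tx":2,"ty":-4,"tz":1,"rx":0,"ry":0,"rz":0.06,"jaw":1},{"tx":1,"ty":-4,"tz":1,"rx":0,"ry":0,"rz":0.06,"jaw":1},{"tx":0,"ty":-4,"tz":0.5,"rx":0,"ry":0,"rz":0.06,"jaw":1},{"tx":0,"ty":-4,"tz":0,"rx":0,"ry":0,"rz":0.06,"jaw":1},{"tx":0,"ty":-4,"tz":0,"rx":0,"ry":0,"rz":0.06,"jaw":1},{"tx":0,"ty":-4,"tz":0,"rx":0,"ry":0,"rz":0.06,"jaw":1},{"tx":0,"ty":-4,"tz":0,"rx":0,"ry":0,"rz":0.06,"jaw":1},{"tx":0,"ty":-4,"tz":0,"rx":0,"ry":0,"rz":0.06,"jaw":1},{"tx":0,"ty":-4,"tz":0,"rx":0,"ry":0,"rz":0.05,"jaw":1}]'
python3 -m inch '[{"tx":0,"ty":-4,"tz":0,"rx":0,"ry":0,"rz":0,"jaw":1},{"tx":-1.5,"ty":-4,"tz":0,"rx":0,"ry":0,"rz":0,"jaw":1},{"tx":-2,"ty":-4,"tz":0,"rx":0,"ry":0,"rz":0,"jaw":1},{"tx":-2,"ty":-3.5,"tz":0,"rx":0,"ry":0,"rz":0,"jaw":1},{"tx":-1.5,"ty":-2.6,"tz":0,"rx":0,"ry":0,"rz":0,"jaw":1},{"tx":0,"ty":0,"tz":0,"rx":0,"ry":0,"rz":0,"jaw":1},{"tx":0,"ty":0,"tz":0,"rx":0,"ry":0,"rz":0,"jaw":1},{"tx":0,"ty":0,"tz":0,"rx":0,"ry":0,"rz":0,"jaw":1}]'
python3 - <<'E'
from h import *
f=grab('wrist','w4.png');np.save('w4.npy',f,allow_pickle=True)
print(f['s']['position'],quat(f['s']['tcp_rot']).as_euler('xyz',True))
print(pix(f,[[.4444,-.311,.03]]))
E
```

```text
time_s: 6.5
position: [0.5102, -0.1236, 0.247]
tcp_rot: [0.0, 0.986, 0.165, 0.0]
force: [0.8, -0.0, -1.0]
opening: 0.0277
time_s: 7.17
position: [0.4427, -0.2985, 0.2467]
tcp_rot: [-0.0, 0.987, 0.163, 0.0]
force: [0.6, 0.8, -1.4]
opening: 0.0278
[ 0.44273278 -0.29845744  0.24668634] [-1.79983044e+02 -2.89842142e-02  1.87986901e+01]
[[265.13828204 177.29211108]]
```

View pics/w4.png

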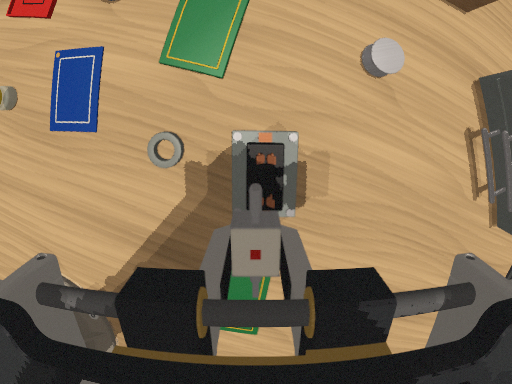

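```bash
cat > m.py <<'E'
from h import *
import sys
f=np.load(sys.argv[1],allow_pickle=True).item()
h=cv2.cvtColor(np.ascontiguousarray(f['pixels'][:,:,::-1]),cv2.COLOR_BGR2HSV).astype(int)
pos=f['s']['position']; z=pos[2]; ya=np.radians(18.8)
ex=np.array([np.cos(ya),np.sin(ya)]);ey=np.array([-ex[1],ex[0]]); c0=np.array([.4444,-.311])
# plate edges: scan along ex/ey in rectified plane z=.01, at sub-mm sampling of S channel
S=cv2.cvtColor(np.ascontiguousarray(f['pixels'][:,:,::-1]),cv2.COLOR_BGR2HSV)[:,:,1].astype(np.float32)
def samp(P): 
    p=pix(f,np.c_[P,np.full(len(P),.01)]).astype(np.float32); return cv2.remap(S,p[:,0].reshape(-1,1),p[:,1].reshape(-1,1),cv2.INTER_LINEAR)[:,0]
t=np.arange(-.012,.012,.0005)
def edge(base,n):
    s=samp(base+t[:,None]*n); return base+n*t[np.argmax(np.convolve(s,np.r_[np.ones(4),-np.ones(4)],'same')[4:-4])+4]
def side(sgn):
    pts=[edge(c0+ex*u+ey*sgn*.046,ey*sgn) for u in np.arange(-.005,.055,.004)]
    return np.array([[ (p-c0)@ex,(p-c0)@ey] for p in pts])*1000
for sg in(1,-1):
    q=side(sg); m=np.median(q[:,1]);k=abs(q[:,1]-m)<2; pf=np.polyfit(q[k,0],q[k,1],1); print('side',sg,'y at 0',pf[1].round(2),'slope deg',np.degrees(pf[0]).round(2),k.sum(),q[:,1].round(1))
q=np.array([[ (p-c0)@ex,(p-c0)@ey] for p in [edge(c0+ex*.062+ey*v,ex) for v in np.arange(-.04,.041,.005)]])*1000
print('front',q[:,0].round(1))
H=h
red=((H[...,0]<7)|(H[...,0]>172))&(H[...,1]>120)&(H[...,2]>60)
R0=np.zeros_like(red);R0[238:270,240:272]=1
ys,xs=np.nonzero(red&R0);P=plane(f,[[xs.mean(),ys.mean()]],z+.0206)[0]
d=P-pos[:2];print('dot rel tcp along ex,ey mm',(d@ex*1000).round(2),(d@ey*1000).round(2))
cu=(H[...,0]>=3)&(H[...,0]<15)&(H[...,1]>110)&(H[...,2]>50);R1=np.zeros_like(cu);R1[148:215,250:284]=1
n,_,st,ce=cv2.connectedComponentsWithStats((cu&R1).astype(np.uint8))
for i in range(1,n):
    if st[i,4]>5:
        p=plane(f,[ce[i]],.052)[0]-c0;print('cu',ce[i].round(1),st[i,4],(p@ex*1000).round(1),(p@ey*1000).round(1))
E
python3 m.py w4.npy
```

```text
side 1 y at 0 46.7 slope deg -0.82 15 [47.  46.5 46.5 46.5 46.5 46.5 46.5 46.5 46.5 46.5 46.  46.  46.  46.
 46. ]
side -1 y at 0 -44.99 slope deg -0.69 15 [-45.  -45.  -45.  -45.  -45.  -45.  -45.5 -45.  -45.5 -45.5 -45.5 -45.5
 -45.5 -45.5 -45.5]
front [61.5 61.5 61.5 61.5 61.5 61.5 61.5 62.  62.  62.  61.5 62.  62.  62.
 62.5 62.  62. ]
dot rel tcp along ex,ey mm 2.15 0.8
cu [259.8 158.6] 86 28.2 7.5
cu [270.9 158.9] 92 27.8 -6.2
cu [270.1 201.4] 93 -27.0 -5.9
cu [262.5 201.5] 14 -27.1 3.9
```

```bash
python3 -m inch '[{"tx":0,"ty":-1.3,"tz":-1.2,"rx":0,"ry":0,"rz":-0.013,"jaw":1},{"tx":0,"ty":0,"tz":-3,"rx":0,"ry":0,"rz":0,"jaw":1},{"tx":0,"ty":0,"tz":-3,"rx":0,"ry":0,"rz":0,"jaw":1},{"tx":0,"ty":0,"tz":-3,"rx":0,"ry":0,"rz":0,"jaw":1},{"tx":0,"ty":0,"tz":-3,"rx":0,"ry":0,"rz":0,"jaw":1},{"tx":0,"ty":0,"tz":-2,"rx":0,"ry":0,"rz":0,"jaw":1},{"tx":0,"ty":0,"tz":-1,"rx":0,"ry":0,"rz":0,"jaw":1},{"tx":0,"ty":0,"tz":-0.5,"rx":0,"ry":0,"rz":0,"jaw":1},{"tx":0,"ty":0,"tz":-0.5,"rx":0,"ry":0,"rz":0,"jaw":1},{"tx":0,"ty":0,"tz":0,"rx":0,"ry":0,"rz":0,"jaw":1},{"tx":0,"ty":0,"tz":0,"rx":0,"ry":0,"rz":0,"jaw":1},{"tx":0,"ty":0,"tz":0,"rx":0,"ry":0,"rz":0,"jaw":1}]'
python3 - <<'E'
from h import *
s=bot.state();print(s['position'],quat(s['tcp_rot']).as_euler('xyz',True),s['force'])
f=grab('wrist');np.save('w5.npy',f,allow_pickle=True)
im=f['pixels'][120:300,160:350,::-1];cv2.imwrite('pics/c5.png',cv2.resize(im,None,fx=3,fy=3,interpolation=cv2.INTER_CUBIC))
E
```

```text
time_s: 8.22
position: [0.443, -0.3124, 0.0755]
tcp_rot: [0.001, 0.988, 0.157, 0.001]
force: [-0.3, -0.2, -0.9]
opening: 0.0275
[ 0.44304013 -0.31240372  0.07549646] [ 1.79930830e+02 -6.61146872e-02  1.80328751e+01] [-0.26976268 -0.24992109 -0.89132775]
```

View pics/c5.png

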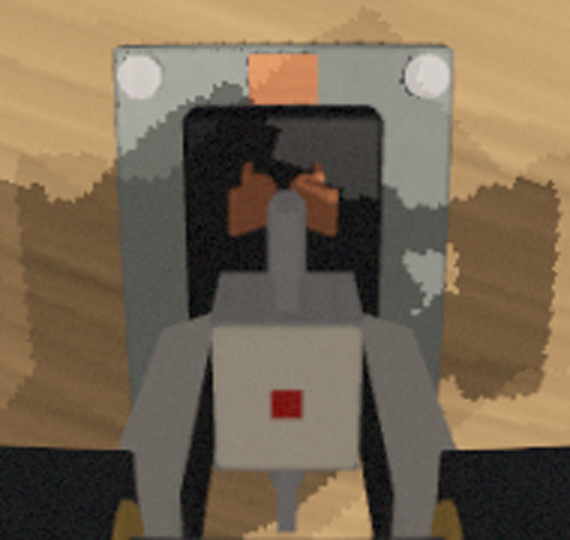

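```bash
python3 -m inch '[{"tx":-0.07,"ty":0.08,"tz":0,"rx":0,"ry":0,"rz":0,"jaw":1},{"tx":0,"ty":0,"tz":-0.4,"rx":0,"ry":0,"rz":0,"jaw":1},{"tx":0,"ty":0,"tz":-0.4,"rx":0,"ry":0,"rz":0,"jaw":1},{"tx":0,"ty":0,"tz":-0.4,"rx":0,"ry":0,"rz":0,"jaw":1},{"tx":0,"ty":0,"tz":-0.4,"rx":0,"ry":0,"rz":0,"jaw":1},{"tx":0,"ty":0,"tz":-0.4,"rx":0,"ry":0,"rz":0,"jaw":1},{"tx":0,"ty":0,"tz":0,"rx":0,"ry":0,"rz":0,"jaw":1},{"tx":0,"ty":0,"tz":0,"rx":0,"ry":0,"rz":0,"jaw":1}]'
```

```text
time_s: 8.93
position: [0.442, -0.3116, 0.0543]
tcp_rot: [0.0, 0.988, 0.157, 0.0]
force: [1.3, -1.4, 2.3]
opening: 0.0277
```

```bash
python3 -m inch '[{"tx":0,"ty":0,"tz":-0.2,"rx":0,"ry":0,"rz":0,"jaw":1},{"tx":0,"ty":0,"tz":-0.2,"rx":0,"ry":0,"rz":0,"jaw":1},{"tx":0,"ty":0,"tz":0,"rx":0,"ry":0,"rz":0,"jaw":1},{"tx":0,"ty":0,"tz":0,"rx":0,"ry":0,"rz":0,"jaw":1}]'
```

```text
time_s: 9.27
position: [0.4424, -0.3114, 0.0506]
tcp_rot: [0.0, 0.988, 0.157, 0.001]
force: [5.0, -1.8, -1.1]
opening: 0.0277
```

```bash
python3 -m inch '[{"tx":0,"ty":0,"tz":-0.2,"rx":0,"ry":0,"rz":0,"jaw":1},{"tx":0,"ty":0,"tz":-0.2,"rx":0,"ry":0,"rz":0,"jaw":1},{"tx":0,"ty":0,"tz":0,"rx":0,"ry":0,"rz":0,"jaw":1}]';python3 -m inch '[{"tx":0,"ty":0,"tz":-0.2,"rx":0,"ry":0,"rz":0,"jaw":1},{"tx":0,"ty":0,"tz":-0.15,"rx":0,"ry":0,"rz":0,"jaw":1},{"tx":0,"ty":0,"tz":0,"rx":0,"ry":0,"rz":0,"jaw":1},{"tx":0,"ty":0,"tz":0,"rx":0,"ry":0,"rz":0,"jaw":1}]'
```

```text
time_s: 9.52
position: [0.4417, -0.3112, 0.0458]
tcp_rot: [-0.0, 0.988, 0.157, -0.0]
force: [6.0, -4.1, -15.3]
opening: 0.0278
time_s: 9.85
position: [0.4416, -0.3117, 0.0434]
tcp_rot: [0.0, 0.988, 0.157, 0.0]
force: [-0.6, -1.9, 10.4]
opening: 0.0276
```

```bash
python3 -m inch '[{"tx":0,"ty":0,"tz":-0.1,"rx":0,"ry":0,"rz":0,"jaw":1},{"tx":0,"ty":0,"tz":0,"rx":0,"ry":0,"rz":0,"jaw":1},{"tx":0,"ty":0,"tz":0,"rx":0,"ry":0,"rz":0,"jaw":1}]'; python3 -m inch '[{"tx":0,"ty":0,"tz":0.2,"rx":0,"ry":0,"rz":0,"jaw":0.8},{"tx":0,"ty":0,"tz":0,"rx":0,"ry":0,"rz":0,"jaw":0.3},{"tx":0,"ty":0,"tz":0,"rx":0,"ry":0,"rz":0,"jaw":0},{"tx":0,"ty":0,"tz":0,"rx":0,"ry":0,"rz":0,"jaw":-0.5},{"tx":0,"ty":0,"tz":0,"rx":0,"ry":0,"rz":0,"jaw":-1},{"tx":0,"ty":0,"tz":0,"rx":0,"ry":0,"rz":0,"jaw":-1},{"tx":0,"ty":0,"tz":0,"rx":0,"ry":0,"rz":0,"jaw":-1},{"tx":0,"ty":0,"tz":1,"rx":0,"ry":0,"rz":0,"jaw":-1},{"tx":0,"ty":0,"tz":2,"rx":0,"ry":0,"rz":0,"jaw":-1},{"tx":0,"ty":0,"tz":3,"rx":0,"ry":0,"rz":0,"jaw":-1},{"tx":0,"ty":0,"tz":3,"rx":0,"ry":0,"rz":0,"jaw":-1},{"tx":0,"ty":0,"tz":3,"rx":0,"ry":0,"rz":0,"jaw":-1}]'
python3 - <<'E'
from h import *
f=grab('wrist','w6.png');np.save('w6.npy',f,allow_pickle=True);print(f['s']['position'])
g=grab('side','s6.png')
a=f['pixels'][120:310,160:350,::-1];b=g['pixels'][120:170,240:300,::-1]
a=cv2.resize(a,(500,500));b=cv2.resize(b,(300,250),interpolation=cv2.INTER_CUBIC)
o=np.zeros((500,800,3),np.uint8);o[:,:500]=a;o[:250,500:]=b;cv2.imwrite('pics/c6.png',o)
E
```

```text
time_s: 10.1
position: [0.4417, -0.3117, 0.0433]
tcp_rot: [0.0, 0.988, 0.157, 0.0]
force: [-7.5, 2.2, 30.9]
opening: 0.0276
time_s: 11.1
position: [0.4414, -0.311, 0.166]
tcp_rot: [-0.0, 0.988, 0.157, -0.0]
force: [0.6, -0.9, 0.7]
opening: 0.0933
[ 0.44142177 -0.31103988  0.16597715]
```

View pics/c6.png

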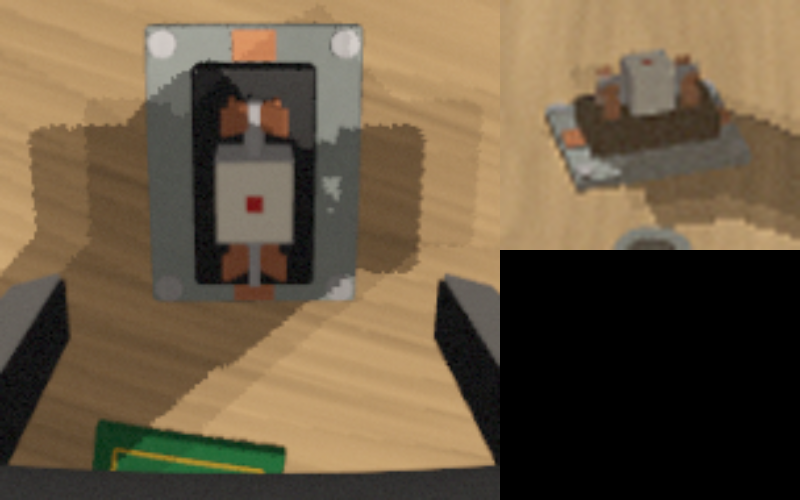

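```bash
python3 -m inch '[{"tx":1,"ty":3.5,"tz":2,"rx":0,"ry":0,"rz":-0.05,"jaw":-1},{"tx":2,"ty":3.8,"tz":1.5,"rx":0,"ry":0,"rz":-0.06,"jaw":-1},{"tx":2,"ty":3.8,"tz":1.5,"rx":0,"ry":0,"rz":-0.06,"jaw":-1},{"tx":1,"ty":4,"tz":1,"rx":0,"ry":0,"rz":-0.06,"jaw":-1},{"tx":1,"ty":4,"tz":1,"rx":0,"ry":0,"rz":-0.06,"jaw":-1},{"tx":0,"ty":4,"tz":1,"rx":0,"ry":0,"rz":-0.06,"jaw":-1},{"tx":0,"ty":4,"tz":1,"rx":0,"ry":0,"rz":-0.06,"jaw":-1},{"tx":0,"ty":4,"tz":1,"rx":0,"ry":0,"rz":-0.06,"jaw":-1},{"tx":0,"ty":4,"tz":1,"rx":0,"ry":0,"rz":-0.06,"jaw":-1},{"tx":0,"ty":4,"tz":0,"rx":0,"ry":0,"rz":-0.06,"jaw":-1},{"tx":0,"ty":4,"tz":0,"rx":0,"ry":0,"rz":-0.06,"jaw":-1},{"tx":-1,"ty":4,"tz":0,"rx":0,"ry":0,"rz":-0.03,"jaw":-1}]'
python3 -m inch '[{"tx":-1.5,"ty":4,"tz":0,"rx":0,"ry":0,"rz":0,"jaw":-1},{"tx":-1.5,"ty":4,"tz":0,"rx":0,"ry":0,"rz":0,"jaw":-1},{"tx":-1,"ty":3,"tz":0,"rx":0,"ry":0,"rz":0,"jaw":-1},{"tx":-0.5,"ty":1.5,"tz":0,"rx":0,"ry":0,"rz":0,"jaw":-1},{"tx":0,"ty":0,"tz":0,"rx":0,"ry":0,"rz":0,"jaw":-1},{"tx":0,"ty":0,"tz":0,"rx":0,"ry":0,"rz":0,"jaw":-1},{"tx":0,"ty":0,"tz":0,"rx":0,"ry":0,"rz":0,"jaw":-1}]'
cat >> h.py <<'E'
def tool(f):
    m=quat(f['s']['tcp_rot']).as_matrix()[:,0];print('TCP',(f['s']['position']*1000).round(1),'yaw',np.degrees(np.arctan2(m[1],m[0])).round(2))
def find(f,lo,hi,zc,box,amin=200,k=3):
    h=cv2.cvtColor(np.ascontiguousarray(f['pixels'][:,:,::-1]),cv2.COLOR_BGR2HSV);M=np.zeros(h.shape[:2],np.uint8);x0,x1,y0,y1=box;M[y0:y1,x0:x1]=255
    m=cv2.morphologyEx(cv2.inRange(h,np.array(lo),np.array(hi))&M,cv2.MORPH_CLOSE,np.ones((k,k)))
    for c in cv2.findContours(m,cv2.RETR_EXTERNAL,cv2.CHAIN_APPROX_NONE)[0]:
        if cv2.contourArea(c)>amin: print(cv2.boundingRect(c),rect(f,c,zc))
E
python3 - <<'E'
from h import *
f=grab('wrist','w7.png');np.save('w7.npy',f,allow_pickle=True);tool(f)
find(f,(5,150,90),(20,255,255),.09,(200,300,110,230))
E
```

```text
time_s: 12.2
position: [0.4983, 0.1537, 0.2715]
tcp_rot: [-0.0, 0.983, -0.184, 0.0]
force: [0.5, 0.1, -0.4]
opening: 0.0938
time_s: 12.78
position: [0.454, 0.2739, 0.2711]
tcp_rot: [0.0, 0.983, -0.182, 0.0]
force: [0.4, -0.7, -0.3]
opening: 0.0943
TCP [454.  273.9 271.1] yaw -20.98
(219, 154, 38, 59) (458.7, 295.5, 72.7, 44.9, -21.0)
```

```bash
python3 -m inch '[{"tx":0.46,"ty":2.15,"tz":-2,"rx":0,"ry":0,"rz":0,"jaw":-1},{"tx":0,"ty":0,"tz":-3,"rx":0,"ry":0,"rz":0,"jaw":-1},{"tx":0,"ty":0,"tz":-3,"rx":0,"ry":0,"rz":0,"jaw":-1},{"tx":0,"ty":0,"tz":-3,"rx":0,"ry":0,"rz":0,"jaw":-1},{"tx":0,"ty":0,"tz":-3,"rx":0,"ry":0,"rz":0,"jaw":-1},{"tx":0,"ty":0,"tz":-2.5,"rx":0,"ry":0,"rz":0,"jaw":-1},{"tx":0,"ty":0,"tz":-1.5,"rx":0,"ry":0,"rz":0,"jaw":-1},{"tx":0,"ty":0,"tz":-1,"rx":0,"ry":0,"rz":0,"jaw":-1},{"tx":0,"ty":0,"tz":-0.4,"rx":0,"ry":0,"rz":0,"jaw":-1},{"tx":0,"ty":0,"tz":0,"rx":0,"ry":0,"rz":0,"jaw":-1},{"tx":0,"ty":0,"tz":0,"rx":0,"ry":0,"rz":0,"jaw":-1}]'
python3 -m inch '[{"tx":0,"ty":0,"tz":0,"rx":0,"ry":0,"rz":0,"jaw":-0.4},{"tx":0,"ty":0,"tz":0,"rx":0,"ry":0,"rz":0,"jaw":-0.2},{"tx":0,"ty":0,"tz":0,"rx":0,"ry":0,"rz":0,"jaw":0},{"tx":0,"ty":0,"tz":0,"rx":0,"ry":0,"rz":0,"jaw":0.1},{"tx":0,"ty":0,"tz":0,"rx":0,"ry":0,"rz":0,"jaw":0.2},{"tx":0,"ty":0,"tz":0,"rx":0,"ry":0,"rz":0,"jaw":0.4},{"tx":0,"ty":0,"tz":0,"rx":0,"ry":0,"rz":0,"jaw":1},{"tx":0,"ty":0,"tz":0,"rx":0,"ry":0,"rz":0,"jaw":1},{"tx":0,"ty":0,"tz":0,"rx":0,"ry":0,"rz":0,"jaw":1},{"tx":0,"ty":0,"tz":0,"rx":0,"ry":0,"rz":0,"jaw":1},{"tx":0,"ty":0,"tz":0,"rx":0,"ry":0,"rz":0,"jaw":1}]'
```

```text
time_s: 13.75
position: [0.4589, 0.2964, 0.0779]
tcp_rot: [-0.0, 0.983, -0.182, 0.0]
force: [0.5, 0.7, -0.1]
opening: 0.0942
time_s: 14.67
position: [0.4583, 0.2964, 0.0771]
tcp_rot: [0.0, 0.983, -0.182, -0.0]
force: [-0.7, -1.3, 2.4]
opening: 0.0459
```

```bash
python3 -m inch '[{"tx":0,"ty":0,"tz":0.5,"rx":0,"ry":0,"rz":0,"jaw":1},{"tx":0,"ty":0,"tz":1.5,"rx":0,"ry":0,"rz":0,"jaw":1},{"tx":0,"ty":0,"tz":2.5,"rx":0,"ry":0,"rz":0,"jaw":1},{"tx":0,"ty":0,"tz":3,"rx":0,"ry":0,"rz":0,"jaw":1},{"tx":1.2,"ty":-1.2,"tz":3,"rx":0,"ry":0,"rz":0.05,"jaw":1},{"tx":2.5,"ty":-2,"tz":2.5,"rx":0,"ry":0,"rz":0.06,"jaw":1},{"tx":2.5,"ty":-2,"tz":2.5,"rx":0,"ry":0,"rz":0.06,"jaw":1},{"tx":2.5,"ty":-2,"tz":2,"rx":0,"ry":0,"rz":0.06,"jaw":1},{"tx":2.5,"ty":-2,"tz":1.5,"rx":0,"ry":0,"rz":0.06,"jaw":1},{"tx":2,"ty":-2,"tz":0,"rx":0,"ry":0,"rz":0.06,"jaw":1},{"tx":1,"ty":-1,"tz":0,"rx":0,"ry":0,"rz":0.04,"jaw":1},{"tx":0,"ty":0,"tz":0,"rx":0,"ry":0,"rz":0,"jaw":1}]'
python3 -m inch '[{"tx":0,"ty":0,"tz":0,"rx":0,"ry":0,"rz":0,"jaw":1},{"tx":0,"ty":0,"tz":0,"rx":0,"ry":0,"rz":0,"jaw":1},{"tx":0,"ty":0,"tz":0,"rx":0,"ry":0,"rz":0,"jaw":1}]'
python3 - <<'E'
from h import *
f=grab('wrist','w8.png');np.save('w8.npy',f,allow_pickle=True);tool(f)
find(f,(0,120,60),(8,255,255),.012,(130,400,20,260),k=5)
find(f,(172,120,60),(180,255,255),.012,(130,400,20,260),k=5)
z=f['s']['position'][2]-.0111+.024
find(f,(5,150,90),(20,255,255),z,(130,400,150,330))
E
```

```text
time_s: 15.67
position: [0.6024, 0.171, 0.2672]
tcp_rot: [0.0, 1.0, 0.011, 0.0]
force: [0.3, -1.2, -1.6]
opening: 0.046
time_s: 15.92
position: [0.5995, 0.1756, 0.2671]
tcp_rot: [-0.0, 1.0, 0.013, -0.0]
force: [0.7, 0.1, -1.2]
opening: 0.0459
TCP [599.5 175.6 267.1] yaw 1.47
(216, 85, 82, 93) (656.1, 175.6, 133.7, 116.2, 1.3)
(333, 286, 15, 44) (556.0, 118.0, 38.7, 10.1, 9.0)
(164, 286, 14, 44) (553.4, 232.1, 38.4, 9.4, -6.1)
(215, 186, 82, 114) (601.8, 176.2, 73.9, 46.1, 1.5)
```

View pics/w8.png

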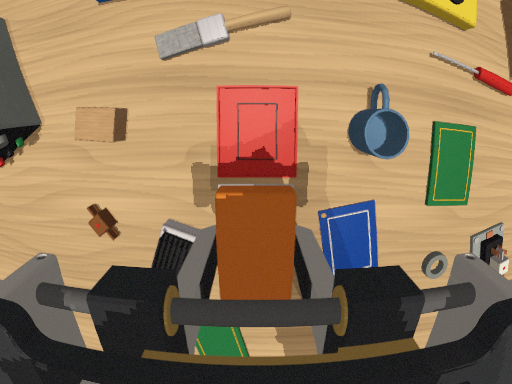

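```bash
python3 -m inch '[{"tx":2.5,"ty":0,"tz":-1,"rx":0,"ry":0,"rz":0,"jaw":1},{"tx":2.5,"ty":0,"tz":-2,"rx":0,"ry":0,"rz":0,"jaw":1},{"tx":0.5,"ty":0,"tz":-3,"rx":0,"ry":0,"rz":0,"jaw":1},{"tx":0,"ty":0,"tz":-3,"rx":0,"ry":0,"rz":0,"jaw":1},{"tx":0,"ty":0,"tz":-3,"rx":0,"ry":0,"rz":0,"jaw":1},{"tx":0,"ty":0,"tz":-3,"rx":0,"ry":0,"rz":0,"jaw":1},{"tx":0,"ty":0,"tz":-3,"rx":0,"ry":0,"rz":0,"jaw":1},{"tx":0,"ty":0,"tz":-3,"rx":0,"ry":0,"rz":0,"jaw":1},{"tx":0,"ty":0,"tz":-1.5,"rx":0,"ry":0,"rz":0,"jaw":1},{"tx":0,"ty":0,"tz":-0.7,"rx":0,"ry":0,"rz":0,"jaw":1},{"tx":0,"ty":0,"tz":-0.5,"rx":0,"ry":0,"rz":0,"jaw":1},{"tx":0,"ty":0,"tz":0,"rx":0,"ry":0,"rz":0,"jaw":1}]';python3 -m inch '[{"tx":0,"ty":0,"tz":0,"rx":0,"ry":0,"rz":0,"jaw":1},{"tx":0,"ty":0,"tz":0,"rx":0,"ry":0,"rz":0,"jaw":1}]'
```

```text
time_s: 16.97
position: [0.6552, 0.175, 0.03]
tcp_rot: [-0.0, 1.0, 0.013, -0.0]
force: [0.4, 0.1, -1.4]
opening: 0.0456
time_s: 17.13
position: [0.6561, 0.1748, 0.0316]
tcp_rot: [-0.0, 1.0, 0.012, 0.001]
force: [-0.1, -0.4, -1.4]
opening: 0.0461
```

```bash
python3 -m inch '[{"tx":-0.1,"ty":0.05,"tz":-0.5,"rx":0,"ry":0,"rz":0,"jaw":1},{"tx":0,"ty":0,"tz":-0.5,"rx":0,"ry":0,"rz":0,"jaw":1},{"tx":0,"ty":0,"tz":0,"rx":0,"ry":0,"rz":0,"jaw":1},{"tx":0,"ty":0,"tz":0,"rx":0,"ry":0,"rz":0,"jaw":1}]'
```

```text
time_s: 17.47
position: [0.6541, 0.1748, 0.0198]
tcp_rot: [0.0, 1.0, 0.012, -0.0]
force: [0.0, -0.0, -0.9]
opening: 0.046
```

```bash
python3 -m inch '[{"tx":0,"ty":0.03,"tz":-0.3,"rx":0,"ry":0,"rz":0,"jaw":1},{"tx":0,"ty":0,"tz":-0.1,"rx":0,"ry":0,"rz":0,"jaw":1},{"tx":0,"ty":0,"tz":-0.1,"rx":0,"ry":0,"rz":0,"jaw":1},{"tx":0,"ty":0,"tz":0,"rx":0,"ry":0,"rz":0,"jaw":1},{"tx":0,"ty":0,"tz":0,"rx":0,"ry":0,"rz":0,"jaw":1}]'
```

```text
time_s: 17.88
position: [0.6543, 0.1752, 0.015]
tcp_rot: [-0.0, 1.0, 0.012, -0.0]
force: [0.5, 0.1, -1.4]
opening: 0.0458
```

Another 1 mm, confirm contact, then release with partial opening.

```bash
python3 -m inch '[{"tx":0,"ty":0,"tz":-0.08,"rx":0,"ry":0,"rz":0,"jaw":1},{"tx":0,"ty":0,"tz":0,"rx":0,"ry":0,"rz":0,"jaw":1},{"tx":0,"ty":0,"tz":0,"rx":0,"ry":0,"rz":0,"jaw":1}]'; python3 -m inch '[{"tx":0,"ty":0,"tz":-0.03,"rx":0,"ry":0,"rz":0,"jaw":1},{"tx":0,"ty":0,"tz":0,"rx":0,"ry":0,"rz":0,"jaw":0.2},{"tx":0,"ty":0,"tz":0,"rx":0,"ry":0,"rz":0,"jaw":0},{"tx":0,"ty":0,"tz":0,"rx":0,"ry":0,"rz":0,"jaw":-0.3},{"tx":0,"ty":0,"tz":0,"rx":0,"ry":0,"rz":0,"jaw":-0.3},{"tx":0,"ty":0,"tz":0,"rx":0,"ry":0,"rz":0,"jaw":-0.3},{"tx":0,"ty":0,"tz":0,"rx":0,"ry":0,"rz":0,"jaw":-0.3}]'
```

```text
time_s: 18.13
position: [0.6544, 0.1753, 0.0143]
tcp_rot: [-0.0, 1.0, 0.012, 0.0]
force: [0.7, -0.8, -1.6]
opening: 0.0458
time_s: 18.72
position: [0.6543, 0.1752, 0.014]
tcp_rot: [-0.0, 1.0, 0.012, 0.0]
force: [-0.2, -0.3, 0.2]
opening: 0.0609
```

```bash
python3 -m inch '[{"tx":0,"ty":0,"tz":1,"rx":0,"ry":0,"rz":0,"jaw":-0.3},{"tx":0,"ty":0,"tz":2,"rx":0,"ry":0,"rz":0,"jaw":-0.3},{"tx":0,"ty":0,"tz":3,"rx":0,"ry":0,"rz":0,"jaw":-1},{"tx":0,"ty":0,"tz":3,"rx":0,"ry":0,"rz":0,"jaw":-1},{"tx":-1,"ty":0,"tz":3,"rx":0,"ry":0,"rz":0,"jaw":-1},{"tx":-2,"ty":0,"tz":3,"rx":0,"ry":0,"rz":0,"jaw":-1},{"tx":-2,"ty":0,"tz":3,"rx":0,"ry":0,"rz":0,"jaw":-1},{"tx":-1,"ty":0,"tz":3,"rx":0,"ry":0,"rz":0,"jaw":-1},{"tx":0,"ty":0,"tz":2,"rx":0,"ry":0,"rz":0,"jaw":-1},{"tx":0,"ty":0,"tz":0,"rx":0,"ry":0,"rz":0,"jaw":-1},{"tx":0,"ty":0,"tz":0,"rx":0,"ry":0,"rz":0,"jaw":-1}]'
python3 - <<'E'
from h import *
f=grab('wrist','w9.png');np.save('w9.npy',f,allow_pickle=True);tool(f)
h=cv2.cvtColor(np.ascontiguousarray(f['pixels'][:,:,::-1]),cv2.COLOR_BGR2HSV)
find(f,(0,120,50),(22,255,255),.012,(170,340,60,260),k=5)
find(f,(7,150,90),(20,255,255),.027,(170,340,60,260),k=3)
E
```

```text
time_s: 19.63
position: [0.5948, 0.1755, 0.246]
tcp_rot: [-0.0, 1.0, 0.012, 0.001]
force: [-0.4, -0.4, 0.0]
opening: 0.0942
TCP [594.8 175.5 246. ] yaw 1.42
(189, 80, 123, 180) (592.3, 184.3, 264.5, 172.2, 2.7)
(239, 104, 36, 55) (653.9, 176.0, 71.3, 46.0, 1.5)
```

```bash
python3 -m inch '[{"tx":-2.5,"ty":1.5,"tz":0,"rx":0,"ry":0,"rz":-0.06,"jaw":-1},{"tx":-3,"ty":2,"tz":0,"rx":0,"ry":0,"rz":-0.08,"jaw":-1},{"tx":-3,"ty":2,"tz":0,"rx":0,"ry":0,"rz":-0.08,"jaw":-1},{"tx":-3,"ty":2,"tz":0,"rx":0,"ry":0,"rz":-0.08,"jaw":-1},{"tx":-2,"ty":1.5,"tz":0,"rx":0,"ry":0,"rz":-0.08,"jaw":-1},{"tx":-1.5,"ty":1,"tz":0,"rx":0,"ry":0,"rz":0,"jaw":-1},{"tx":0,"ty":0,"tz":0,"rx":0,"ry":0,"rz":0,"jaw":-1},{"tx":0,"ty":0,"tz":0,"rx":0,"ry":0,"rz":0,"jaw":-1},{"tx":0,"ty":0,"tz":0,"rx":0,"ry":0,"rz":0,"jaw":-1}]'
python3 - <<'E'
from h import *
f=grab('wrist','w10.png');np.save('w10.npy',f,allow_pickle=True);tool(f)
p=pix(f,[[.458,.295,.066]])[0];print(p)
x,y=p.astype(int)
im=f['pixels'][y-60:y+60,x-60:x+60,::-1];cv2.imwrite('pics/c10.png',cv2.resize(im,None,fx=5,fy=5,interpolation=cv2.INTER_CUBIC));print(x-60,y-60)
E
```

```text
time_s: 20.43
position: [0.4447, 0.2746, 0.2433]
tcp_rot: [0.0, 0.984, -0.177, -0.0]
force: [0.2, -0.3, -0.4]
opening: 0.0943
TCP [444.7 274.6 243.3] yaw -20.37
[235.54558088 177.05773889]
175 117
```

View pics/c10.png

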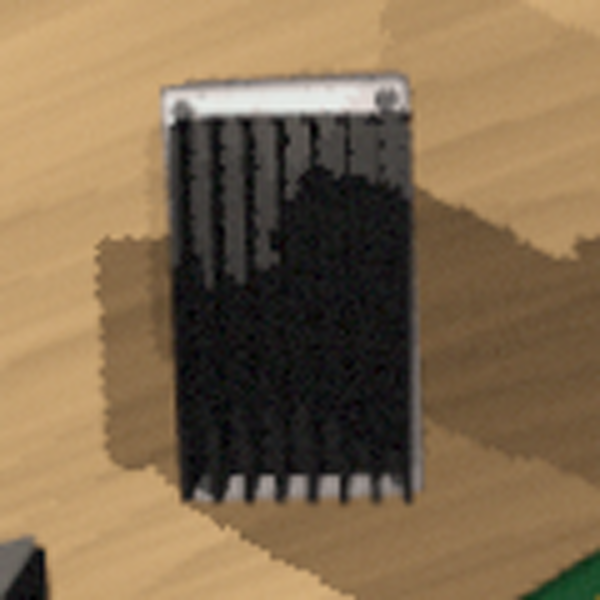

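```bash
cat > hs.py <<'E'
from h import *
f=np.load('w10.npy',allow_pickle=True).item()
c=np.array([[176,118],[410,118],[411,500],[185,502]])/5+[175,117]-.4
for z in(.066,.036):
    P=plane(f,c,z)*1000;print(z,P.round(1).tolist(),P.mean(0).round(1),[np.linalg.norm(P[i]-P[(i+1)%4]).round(1) for i in range(4)],
     [np.degrees(np.arctan2(*(P[a]-P[b])[::-1])).round(1) for a,b in((0,3),(1,2))], 'mid-left/right',)
    ex=(P[0]+P[1]-P[2]-P[3]);ex/=np.linalg.norm(ex)
    print('x ends',P@ex)
P=plane(f,c,.066)*1000; e=(P[2]+P[3])/2; a=np.radians(-17.5)
E
python3 hs.py
```

```text
0.066 [[510.2, 307.5], [490.5, 256.1], [402.3, 288.5], [421.3, 341.6]] [456.1 298.4] [np.float64(55.0), np.float64(93.9), np.float64(56.4), np.float64(95.2)] [np.float64(-21.0), np.float64(-20.2)] mid-left/right
x ends [369.41066193 369.08568592 275.16449005 274.25989396]
0.036 [[509.6, 312.6], [488.3, 256.8], [392.5, 291.9], [413.1, 349.6]] [450.9 302.7] [np.float64(59.8), np.float64(102.0), np.float64(61.3), np.float64(103.4)] [np.float64(-21.0), np.float64(-20.2)] mid-left/right
x ends [367.1246204  366.77163789 264.75629129 263.77373689]
```

```bash
python3 -m inch '[{"tx":1.14,"ty":2.38,"tz":-2,"rx":0,"ry":0,"rz":-0.004,"jaw":-1},{"tx":0,"ty":0,"tz":-3,"rx":0,"ry":0,"rz":0,"jaw":-1},{"tx":0,"ty":0,"tz":-3,"rx":0,"ry":0,"rz":0,"jaw":-1},{"tx":0,"ty":0,"tz":-3,"rx":0,"ry":0,"rz":0,"jaw":-1},{"tx":0,"ty":0,"tz":-3,"rx":0,"ry":0,"rz":0,"jaw":-1},{"tx":0,"ty":0,"tz":-2.5,"rx":0,"ry":0,"rz":0,"jaw":-1},{"tx":0,"ty":0,"tz":-1.5,"rx":0,"ry":0,"rz":0,"jaw":-1},{"tx":0,"ty":0,"tz":-1,"rx":0,"ry":0,"rz":0,"jaw":-1},{"tx":0,"ty":0,"tz":-0.5,"rx":0,"ry":0,"rz":0,"jaw":-1},{"tx":0,"ty":0,"tz":0,"rx":0,"ry":0,"rz":0,"jaw":-1},{"tx":0,"ty":0,"tz":0,"rx":0,"ry":0,"rz":0,"jaw":-1}]'
python3 -m inch '[{"tx":0,"ty":0,"tz":0,"rx":0,"ry":0,"rz":0,"jaw":-0.6},{"tx":0,"ty":0,"tz":0,"rx":0,"ry":0,"rz":0,"jaw":-0.4},{"tx":0,"ty":0,"tz":0,"rx":0,"ry":0,"rz":0,"jaw":-0.3},{"tx":0,"ty":0,"tz":0,"rx":0,"ry":0,"rz":0,"jaw":-0.2},{"tx":0,"ty":0,"tz":0,"rx":0,"ry":0,"rz":0,"jaw":-0.1},{"tx":0,"ty":0,"tz":0,"rx":0,"ry":0,"rz":0,"jaw":0.2},{"tx":0,"ty":0,"tz":0,"rx":0,"ry":0,"rz":0,"jaw":1},{"tx":0,"ty":0,"tz":0,"rx":0,"ry":0,"rz":0,"jaw":1},{"tx":0,"ty":0,"tz":0,"rx":0,"ry":0,"rz":0,"jaw":1},{"tx":0,"ty":0,"tz":0,"rx":0,"ry":0,"rz":0,"jaw":1}]'
```

```text
time_s: 21.4
position: [0.4563, 0.2991, 0.0495]
tcp_rot: [-0.0, 0.984, -0.179, 0.0]
force: [0.5, 0.3, 0.7]
opening: 0.0942
time_s: 22.23
position: [0.4558, 0.2991, 0.0492]
tcp_rot: [-0.0, 0.984, -0.179, 0.0]
force: [-1.9, -0.5, 5.7]
opening: 0.0579
```

```bash
python3 -m inch '[{"tx":0,"ty":0,"tz":0.5,"rx":0,"ry":0,"rz":0,"jaw":1},{"tx":0,"ty":0,"tz":1.5,"rx":0,"ry":0,"rz":0,"jaw":1},{"tx":0,"ty":0,"tz":2.5,"rx":0,"ry":0,"rz":0,"jaw":1},{"tx":0,"ty":0,"tz":3,"rx":0,"ry":0,"rz":0,"jaw":1},{"tx":0,"ty":0,"tz":3,"rx":0,"ry":0,"rz":0,"jaw":1},{"tx":0.5,"ty":-1.5,"tz":2.5,"rx":0,"ry":0,"rz":0.05,"jaw":1},{"tx":1,"ty":-3,"tz":1,"rx":0,"ry":0,"rz":0.08,"jaw":1},{"tx":1,"ty":-3.5,"tz":0,"rx":0,"ry":0,"rz":0.08,"jaw":1},{"tx":1,"ty":-3.5,"tz":0,"rx":0,"ry":0,"rz":0.08,"jaw":1},{"tx":0,"ty":-3.5,"tz":0,"rx":0,"ry":0,"rz":0.08,"jaw":1},{"tx":0,"ty":-3.5,"tz":0,"rx":0,"ry":0,"rz":0.08,"jaw":1},{"tx":0,"ty":-3.5,"tz":0,"rx":0,"ry":0,"rz":0.08,"jaw":1}]'
python3 -m inch '[{"tx":-1,"ty":-3,"tz":0,"rx":0,"ry":0,"rz":0.05,"jaw":1},{"tx":-1,"ty":-1.5,"tz":0,"rx":0,"ry":0,"rz":0,"jaw":1},{"tx":0,"ty":0,"tz":0,"rx":0,"ry":0,"rz":0,"jaw":1},{"tx":0,"ty":0,"tz":0,"rx":0,"ry":0,"rz":0,"jaw":1},{"tx":0,"ty":0,"tz":0,"rx":0,"ry":0,"rz":0,"jaw":1}]'
python3 - <<'E'
from h import *
for n in('w8','w9','w10'):
    f=np.load(n+'.npy',allow_pickle=True).item()
    for c in blobs(f,'blue',400): print(n,rect(f,c,.004))
f=grab('wrist','w11.png');np.save('w11.npy',f,allow_pickle=True);tool(f)
for c in blobs(f,'blue',400): print(cv2.boundingRect(c),rect(f,c,.004))
print(pix(f,[[.4814,.0166,.004]]))
E
```

```text
time_s: 23.23
position: [0.4903, 0.0773, 0.1891]
tcp_rot: [-0.0, 0.996, 0.087, -0.0]
force: [0.8, 0.4, -1.6]
opening: 0.0579
time_s: 23.65
position: [0.471, 0.0347, 0.1892]
tcp_rot: [-0.0, 0.994, 0.11, 0.0]
force: [-0.9, 0.9, -2.0]
opening: 0.058
w8 (486.7, 17.7, 123.5, 94.8, 12.5)
w9 (484.5, 17.4, 128.3, 94.9, 12.6)
w10 (481.6, 17.0, 132.4, 95.4, 12.7)
TCP [471.   34.7 189.2] yaw 12.66
(234, 121, 79, 105) (482.2, 15.9, 131.0, 94.5, 12.7)
[[272.15849994 175.43324409]]
```

```bash
python3 -m inch '[{"tx":1.02,"ty":-1.83,"tz":-1,"rx":0,"ry":0,"rz":0,"jaw":1},{"tx":0,"ty":0,"tz":-3,"rx":0,"ry":0,"rz":0,"jaw":1},{"tx":0,"ty":0,"tz":-3,"rx":0,"ry":0,"rz":0,"jaw":1},{"tx":0,"ty":0,"tz":-3,"rx":0,"ry":0,"rz":0,"jaw":1},{"tx":0,"ty":0,"tz":-3,"rx":0,"ry":0,"rz":0,"jaw":1},{"tx":0,"ty":0,"tz":-2,"rx":0,"ry":0,"rz":0,"jaw":1},{"tx":0,"ty":0,"tz":-1,"rx":0,"ry":0,"rz":0,"jaw":1},{"tx":0,"ty":0,"tz":-0.5,"rx":0,"ry":0,"rz":0,"jaw":1},{"tx":0,"ty":0,"tz":0,"rx":0,"ry":0,"rz":0,"jaw":1},{"tx":0,"ty":0,"tz":0,"rx":0,"ry":0,"rz":0,"jaw":1},{"tx":0,"ty":0,"tz":0,"rx":0,"ry":0,"rz":0,"jaw":1}]'
```

```text
time_s: 24.62
position: [0.4819, 0.016, 0.0252]
tcp_rot: [-0.0, 0.994, 0.11, 0.001]
force: [-0.6, -0.2, -1.7]
opening: 0.058
```

```bash
python3 -m inch '[{"tx":-0.04,"ty":0.03,"tz":-0.4,"rx":0,"ry":0,"rz":0,"jaw":1},{"tx":0,"ty":0,"tz":-0.2,"rx":0,"ry":0,"rz":0,"jaw":1},{"tx":0,"ty":0,"tz":-0.1,"rx":0,"ry":0,"rz":0,"jaw":1},{"tx":0,"ty":0,"tz":0,"rx":0,"ry":0,"rz":0,"jaw":1},{"tx":0,"ty":0,"tz":0,"rx":0,"ry":0,"rz":0,"jaw":1}]'; python3 -m inch '[{"tx":0,"ty":0,"tz":-0.05,"rx":0,"ry":0,"rz":0,"jaw":1},{"tx":0,"ty":0,"tz":-0.05,"rx":0,"ry":0,"rz":0,"jaw":1},{"tx":0,"ty":0,"tz":0,"rx":0,"ry":0,"rz":0,"jaw":1},{"tx":0,"ty":0,"tz":0,"rx":0,"ry":0,"rz":0,"jaw":1}]'
```

```text
time_s: 25.03
position: [0.4806, 0.0161, 0.0172]
tcp_rot: [-0.0, 0.994, 0.11, 0.0]
force: [-1.5, -0.4, 2.2]
opening: 0.0581
time_s: 25.37
position: [0.4807, 0.0161, 0.0171]
tcp_rot: [-0.0, 0.994, 0.11, 0.0]
force: [-9.2, -0.8, 29.4]
opening: 0.0577
```

```bash
python3 -m inch '[{"tx":0,"ty":0,"tz":0.1,"rx":0,"ry":0,"rz":0,"jaw":1},{"tx":0,"ty":0,"tz":0,"rx":0,"ry":0,"rz":0,"jaw":0},{"tx":0,"ty":0,"tz":0,"rx":0,"ry":0,"rz":0,"jaw":-0.4},{"tx":0,"ty":0,"tz":0,"rx":0,"ry":0,"rz":0,"jaw":-0.7},{"tx":0,"ty":0,"tz":0,"rx":0,"ry":0,"rz":0,"jaw":-0.7},{"tx":0,"ty":0,"tz":0,"rx":0,"ry":0,"rz":0,"jaw":-0.7},{"tx":0,"ty":0,"tz":0,"rx":0,"ry":0,"rz":0,"jaw":-0.7},{"tx":0,"ty":0,"tz":1,"rx":0,"ry":0,"rz":0,"jaw":-0.7},{"tx":0,"ty":0,"tz":2,"rx":0,"ry":0,"rz":0,"jaw":-1},{"tx":0,"ty":0,"tz":3,"rx":0,"ry":0,"rz":0,"jaw":-1},{"tx":0,"ty":0,"tz":3,"rx":0,"ry":0,"rz":0,"jaw":-1},{"tx":0,"ty":0,"tz":3,"rx":0,"ry":0,"rz":0,"jaw":-1}]'
python3 -m inch '[{"tx":0,"ty":0,"tz":3,"rx":0,"ry":0,"rz":0,"jaw":-1},{"tx":0,"ty":0,"tz":3,"rx":0,"ry":0,"rz":0,"jaw":-1},{"tx":0,"ty":0.5,"tz":2,"rx":0,"ry":0,"rz":0,"jaw":-1},{"tx":0,"ty":2,"tz":1,"rx":0,"ry":0,"rz":-0.03,"jaw":-1},{"tx":0,"ty":3,"tz":0,"rx":0,"ry":0,"rz":-0.08,"jaw":-1},{"tx":0,"ty":3,"tz":0,"rx":0,"ry":0,"rz":-0.08,"jaw":-1},{"tx":0,"ty":3.5,"tz":0,"rx":0,"ry":0,"rz":-0.08,"jaw":-1},{"tx":0,"ty":3.5,"tz":0,"rx":0,"ry":0,"rz":-0.08,"jaw":-1},{"tx":-0.5,"ty":3.5,"tz":0,"rx":0,"ry":0,"rz":-0.08,"jaw":-1},{"tx":-1,"ty":3.5,"tz":0,"rx":0,"ry":0,"rz":-0.08,"jaw":-1},{"tx":-1,"ty":2.5,"tz":0,"rx":0,"ry":0,"rz":-0.07,"jaw":-1},{"tx":-1,"ty":1,"tz":0,"rx":0,"ry":0,"rz":0,"jaw":-1}]'
python3 -m inch '[{"tx":0,"ty":0,"tz":0,"rx":0,"ry":0,"rz":0,"jaw":-1},{"tx":0,"ty":0,"tz":0,"rx":0,"ry":0,"rz":0,"jaw":-1},{"tx":0,"ty":0,"tz":0,"rx":0,"ry":0,"rz":0,"jaw":-1}]'
python3 - <<'E'
from h import *
f=grab('wrist','w12.png');np.save('w12.npy',f,allow_pickle=True);tool(f)
p=pix(f,[[.456,.297,.036]])[0].astype(int);q=pix(f,[[.4814,.0166,.02]])[0].astype(int);print(p,q)
a=cv2.resize(f['pixels'][p[1]-55:p[1]+55,p[0]-40:p[0]+40,::-1],(400,550),interpolation=cv2.INTER_CUBIC)
b=cv2.resize(f['pixels'][max(q[1]-55,0):max(q[1]-55,0)+110,q[0]-40:q[0]+40,::-1],(400,550),interpolation=cv2.INTER_CUBIC)
cv2.imwrite('pics/c12.png',np.hstack([a,b]))
print('case'); find(f,(0,0,95),(180,60,255),.036,(p[0]-45,p[0]+45,p[1]-60,p[1]+60),k=7)
E
```

```text
time_s: 26.37
position: [0.4801, 0.016, 0.139]
tcp_rot: [-0.0, 0.994, 0.11, -0.0]
force: [1.3, 0.3, -0.7]
opening: 0.0939
time_s: 27.37
position: [0.4441, 0.2798, 0.2276]
tcp_rot: [-0.001, 0.984, -0.179, -0.0]
force: [-1.7, -0.7, 0.6]
opening: 0.0939
time_s: 27.62
position: [0.446, 0.2751, 0.2274]
tcp_rot: [0.0, 0.984, -0.179, 0.0]
force: [-0.8, -0.8, -0.3]
opening: 0.0939
TCP [446.  275.1 227.4] yaw -20.61
[236 177] [420  91]
case
(206, 133, 55, 89) (456.4, 300.9, 111.6, 63.7, -18.1)
```

View pics/c12.png

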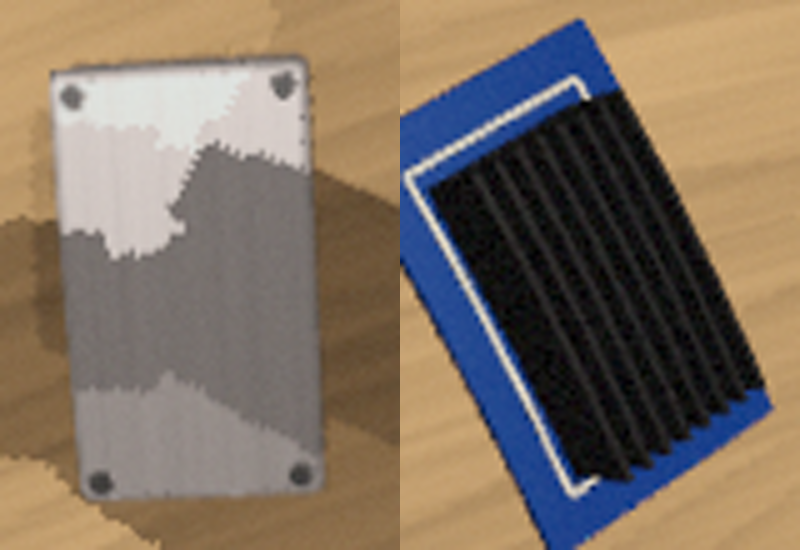

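```bash
python3 -m inch '[{"tx":1.04,"ty":2.58,"tz":-2,"rx":0,"ry":0,"rz":0.0436,"jaw":-1},{"tx":0,"ty":0,"tz":-3,"rx":0,"ry":0,"rz":0,"jaw":-1},{"tx":0,"ty":0,"tz":-3,"rx":0,"ry":0,"rz":0,"jaw":-1},{"tx":0,"ty":0,"tz":-3,"rx":0,"ry":0,"rz":0,"jaw":-1},{"tx":0,"ty":0,"tz":-3,"rx":0,"ry":0,"rz":0,"jaw":-1},{"tx":0,"ty":0,"tz":-3,"rx":0,"ry":0,"rz":0,"jaw":-1},{"tx":0,"ty":0,"tz":-2,"rx":0,"ry":0,"rz":0,"jaw":-1},{"tx":0,"ty":0,"tz":-1.2,"rx":0,"ry":0,"rz":0,"jaw":-1},{"tx":0,"ty":0,"tz":-0.7,"rx":0,"ry":0,"rz":0,"jaw":-1},{"tx":0,"ty":0,"tz":0,"rx":0,"ry":0,"rz":0,"jaw":-1},{"tx":0,"ty":0,"tz":0,"rx":0,"ry":0,"rz":0,"jaw":-1}]'
python3 -m inch '[{"tx":0,"ty":0,"tz":0,"rx":0,"ry":0,"rz":0,"jaw":-0.7},{"tx":0,"ty":0,"tz":0,"rx":0,"ry":0,"rz":0,"jaw":-0.5},{"tx":0,"ty":0,"tz":0,"rx":0,"ry":0,"rz":0,"jaw":-0.4},{"tx":0,"ty":0,"tz":0,"rx":0,"ry":0,"rz":0,"jaw":-0.3},{"tx":0,"ty":0,"tz":0,"rx":0,"ry":0,"rz":0,"jaw":-0.2},{"tx":0,"ty":0,"tz":0,"rx":0,"ry":0,"rz":0,"jaw":0.2},{"tx":0,"ty":0,"tz":0,"rx":0,"ry":0,"rz":0,"jaw":1},{"tx":0,"ty":0,"tz":0,"rx":0,"ry":0,"rz":0,"jaw":1},{"tx":0,"ty":0,"tz":0,"rx":0,"ry":0,"rz":0,"jaw":1},{"tx":0,"ty":0,"tz":0,"rx":0,"ry":0,"rz":0,"jaw":1}]'
```

```text
time_s: 28.58
position: [0.4566, 0.3019, 0.0187]
tcp_rot: [-0.0, 0.988, -0.157, 0.0]
force: [-1.5, -0.3, 0.5]
opening: 0.094
time_s: 29.42
position: [0.4561, 0.3018, 0.0184]
tcp_rot: [-0.0, 0.988, -0.157, 0.0]
force: [-0.9, -1.7, 6.3]
opening: 0.0634
```

```bash
python3 -m inch '[{"tx":0,"ty":0,"tz":0.5,"rx":0,"ry":0,"rz":0,"jaw":1},{"tx":0,"ty":0,"tz":1.5,"rx":0,"ry":0,"rz":0,"jaw":1},{"tx":0,"ty":0,"tz":2.5,"rx":0,"ry":0,"rz":0,"jaw":1},{"tx":0,"ty":0,"tz":3,"rx":0,"ry":0,"rz":0,"jaw":1},{"tx":0,"ty":0,"tz":3,"rx":0,"ry":0,"rz":0,"jaw":1},{"tx":0,"ty":0,"tz":3,"rx":0,"ry":0,"rz":0,"jaw":1},{"tx":0.5,"ty":-1.5,"tz":3,"rx":0,"ry":0,"rz":0.03,"jaw":1},{"tx":1,"ty":-3,"tz":3,"rx":0,"ry":0,"rz":0.04,"jaw":1},{"tx":1,"ty":-3.5,"tz":1.5,"rx":0,"ry":0,"rz":0.04,"jaw":1},{"tx":1,"ty":-3.5,"tz":0.5,"rx":0,"ry":0,"rz":0.04,"jaw":1},{"tx":1,"ty":-3.5,"tz":0,"rx":0,"ry":0,"rz":0.04,"jaw":1},{"tx":1,"ty":-3.5,"tz":0,"rx":0,"ry":0,"rz":0.04,"jaw":1}]'
python3 -m inch '[{"tx":1,"ty":-3.5,"tz":0,"rx":0,"ry":0,"rz":0.04,"jaw":1},{"tx":1,"ty":-3.5,"tz":0,"rx":0,"ry":0,"rz":0.04,"jaw":1},{"tx":1,"ty":-3.5,"tz":0,"rx":0,"ry":0,"rz":0.04,"jaw":1},{"tx":1,"ty":-3.5,"tz":0,"rx":0,"ry":0,"rz":0,"jaw":1},{"tx":1,"ty":-3.5,"tz":0,"rx":0,"ry":0,"rz":0,"jaw":1},{"tx":0.5,"ty":-3.5,"tz":0,"rx":0,"ry":0,"rz":0,"jaw":1},{"tx":0,"ty":-3,"tz":0,"rx":0,"ry":0,"rz":0,"jaw":1},{"tx":0,"ty":-2,"tz":0,"rx":0,"ry":0,"rz":0,"jaw":1},{"tx":0,"ty":0,"tz":0,"rx":0,"ry":0,"rz":0,"jaw":1},{"tx":0,"ty":0,"tz":0,"rx":0,"ry":0,"rz":0,"jaw":1},{"tx":0,"ty":0,"tz":0,"rx":0,"ry":0,"rz":0,"jaw":1}]'
python3 - <<'E'
from h import *
f=grab('wrist','w13.png');np.save('w13.npy',f,allow_pickle=True);tool(f)
for c in blobs(f,'green',300): print(cv2.boundingRect(c),rect(f,c,.01))
for c in blobs(f,'yellow',300): print('y',cv2.boundingRect(c),rect(f,c,.01))
print(pix(f,[[.6261,-.1594,.01]]))
E
```

```text
time_s: 30.42
position: [0.5106, 0.1165, 0.2326]
tcp_rot: [-0.0, 0.999, -0.042, 0.001]
force: [0.0, 0.3, -3.7]
opening: 0.0639
time_s: 31.33
position: [0.5654, -0.141, 0.2316]
tcp_rot: [-0.0, 1.0, 0.017, -0.0]
force: [0.3, 0.5, -3.2]
opening: 0.0638
TCP [ 565.4 -141.   231.6] yaw 2.0
(247, 133, 53, 18) (610.6, -162.3, 69.2, 22.7, -87.5)
y (47, 241, 24, 27) (421.9, 196.8, 49.4, 45.2, -45.5)
[[271.44674441 129.77054718]]
```

Run:
```python
from h import *
f=np.load('w13.npy',allow_pickle=True).item()
for lo in((45,80,15),(40,60,10)): find(f,lo,(95,255,255),.01,(180,380,50,300),k=9)
for n in('w6','w8','w9','w4'):
    g=np.load(n+'.npy',allow_pickle=True).item();print(n)
    find(g,(45,80,15),(95,255,255),.01,(0,512,0,384),k=5,amin=800)
```

```text
(238, 78, 73, 77) (644.7, -162.1, 100.1, 94.4, 1.7)
(180, 247, 21, 47) (414.3, -46.4, 86.7, 19.8, -16.5)
(238, 78, 73, 78) (644.1, -162.1, 101.4, 94.4, 1.7)
w6
(192, 325, 69, 38) (204.0, -339.5, 94.3, 80.8, -80.5)
(195, 280, 73, 20) (298.9, -322.8, 95.8, 29.3, -73.1)
(127, 0, 98, 66) (591.5, -164.5, 96.8, 81.5, -88.3)
w8
(196, 326, 53, 31) (270.8, 233.1, 101.5, 80.2, -88.5)
(425, 122, 51, 84) (623.6, -158.7, 142.6, 99.5, 1.8)
w9
(182, 325, 64, 45) (273.6, 240.2, 121.3, 95.9, 13.3)
(432, 119, 52, 88) (623.6, -158.4, 141.5, 99.8, 1.5)
w4
(159, 0, 90, 78) (611.2, -163.7, 120.2, 96.2, 1.8)
```

```bash
python3 -m inch '[{"tx":-2.5,"ty":-1,"tz":1,"rx":0,"ry":0,"rz":0,"jaw":1},{"tx":-2.5,"ty":-1,"tz":1,"rx":0,"ry":0,"rz":0,"jaw":1},{"tx":0,"ty":0,"tz":0,"rx":0,"ry":0,"rz":0,"jaw":1},{"tx":0,"ty":0,"tz":0,"rx":0,"ry":0,"rz":0,"jaw":1},{"tx":0,"ty":0,"tz":0,"rx":0,"ry":0,"rz":0,"jaw":1}]'
python3 - <<'E'
from h import *
f=grab('wrist','w14.png');np.save('w14.npy',f,allow_pickle=True);tool(f)
find(f,(45,80,15),(95,255,255),.01,(180,380,20,260),k=5,amin=500)
zt=f['s']['position'][2]-.0184+.036
find(f,(0,0,60),(180,60,255),zt,(180,330,140,380),k=5,amin=800)
cv2.imwrite('pics/c14.png',cv2.resize(f['pixels'][30:300,150:370,::-1],None,fx=2,fy=2))
E
```

```text
time_s: 31.8
position: [0.5159, -0.1607, 0.2519]
tcp_rot: [-0.0, 1.0, 0.018, 0.0]
force: [0.4, -0.2, -2.7]
opening: 0.064
TCP [ 515.9 -160.7  251.9] yaw 2.06
(226, 46, 69, 102) (623.1, -162.7, 142.4, 93.8, 1.8)
(182, 306, 148, 22) (470.3, -161.9, 96.1, 17.9, -87.6)
(180, 151, 150, 149) (529.5, -159.0, 90.6, 90.6, -88.0)
```

View pics/c14.png

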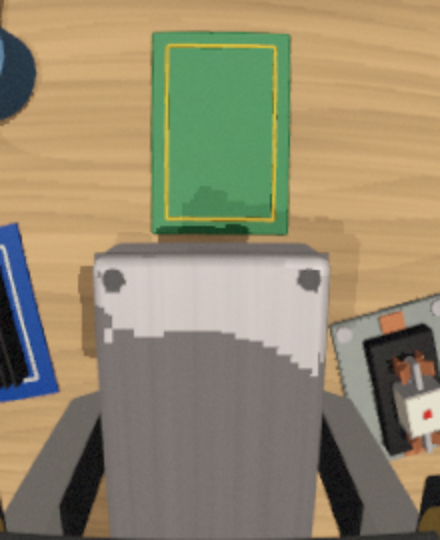

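```bash
python3 -m inch '[{"tx":3,"ty":-0.1,"tz":-1,"rx":0,"ry":0,"rz":-0.004,"jaw":1},{"tx":3,"ty":-0.1,"tz":-2,"rx":0,"ry":0,"rz":0,"jaw":1},{"tx":3,"ty":0,"tz":-2.5,"rx":0,"ry":0,"rz":0,"jaw":1},{"tx":1.6,"ty":0,"tz":-3,"rx":0,"ry":0,"rz":0,"jaw":1},{"tx":0,"ty":0,"tz":-3,"rx":0,"ry":0,"rz":0,"jaw":1},{"tx":0,"ty":0,"tz":-3,"rx":0,"ry":0,"rz":0,"jaw":1},{"tx":0,"ty":0,"tz":-3,"rx":0,"ry":0,"rz":0,"jaw":1},{"tx":0,"ty":0,"tz":-2,"rx":0,"ry":0,"rz":0,"jaw":1},{"tx":0,"ty":0,"tz":-1.2,"rx":0,"ry":0,"rz":0,"jaw":1},{"tx":0,"ty":0,"tz":-0.6,"rx":0,"ry":0,"rz":0,"jaw":1},{"tx":0,"ty":0,"tz":0,"rx":0,"ry":0,"rz":0,"jaw":1},{"tx":0,"ty":0,"tz":0,"rx":0,"ry":0,"rz":0,"jaw":1}]';python3 -m inch '[{"tx":0,"ty":0,"tz":0,"rx":0,"ry":0,"rz":0,"jaw":1},{"tx":0,"ty":0,"tz":0,"rx":0,"ry":0,"rz":0,"jaw":1}]'
```

```text
time_s: 32.85
position: [0.6222, -0.1637, 0.0394]
tcp_rot: [0.0, 1.0, 0.015, 0.0]
force: [-0.5, -0.7, -2.3]
opening: 0.0638
time_s: 33.02
position: [0.6224, -0.164, 0.0401]
tcp_rot: [0.0, 1.0, 0.015, 0.001]
force: [-0.2, -0.5, -2.7]
opening: 0.0638
```

```bash
python3 -m inch '[{"tx":0,"ty":0.1,"tz":-0.4,"rx":0,"ry":0,"rz":0,"jaw":1},{"tx":0,"ty":0,"tz":-0.4,"rx":0,"ry":0,"rz":0,"jaw":1},{"tx":0,"ty":0,"tz":-0.2,"rx":0,"ry":0,"rz":0,"jaw":1},{"tx":0,"ty":0,"tz":0,"rx":0,"ry":0,"rz":0,"jaw":1},{"tx":0,"ty":0,"tz":0,"rx":0,"ry":0,"rz":0,"jaw":1}]'; python3 -m inch '[{"tx":0,"ty":0,"tz":-0.05,"rx":0,"ry":0,"rz":0,"jaw":1},{"tx":0,"ty":0,"tz":0,"rx":0,"ry":0,"rz":0,"jaw":1},{"tx":0,"ty":0,"tz":0,"rx":0,"ry":0,"rz":0,"jaw":1}]'
```

```text
time_s: 33.43
position: [0.6214, -0.1628, 0.0285]
tcp_rot: [-0.0, 1.0, 0.015, -0.0]
force: [0.5, 0.0, -3.0]
opening: 0.0635
time_s: 33.68
position: [0.6215, -0.1628, 0.0284]
tcp_rot: [-0.0, 1.0, 0.015, 0.0]
force: [-2.3, 0.7, 4.5]
opening: 0.064
```

Contact. Release, retract, and check everything.

```bash
python3 -m inch '[{"tx":0,"ty":0,"tz":0,"rx":0,"ry":0,"rz":0,"jaw":0},{"tx":0,"ty":0,"tz":0,"rx":0,"ry":0,"rz":0,"jaw":-0.4},{"tx":0,"ty":0,"tz":0,"rx":0,"ry":0,"rz":0,"jaw":-0.8},{"tx":0,"ty":0,"tz":0,"rx":0,"ry":0,"rz":0,"jaw":-0.8},{"tx":0,"ty":0,"tz":0,"rx":0,"ry":0,"rz":0,"jaw":-0.8},{"tx":0,"ty":0,"tz":0,"rx":0,"ry":0,"rz":0,"jaw":-0.8},{"tx":0,"ty":0,"tz":1,"rx":0,"ry":0,"rz":0,"jaw":-0.8},{"tx":0,"ty":0,"tz":2,"rx":0,"ry":0,"rz":0,"jaw":-1},{"tx":0,"ty":0,"tz":3,"rx":0,"ry":0,"rz":0,"jaw":-1},{"tx":0,"ty":0,"tz":3,"rx":0,"ry":0,"rz":0,"jaw":-1},{"tx":-2,"ty":0,"tz":3,"rx":0,"ry":0,"rz":0,"jaw":-1},{"tx":-3,"ty":1,"tz":3,"rx":0,"ry":0,"rz":0,"jaw":-1}]'
python3 -m inch '[{"tx":-3,"ty":2,"tz":3,"rx":0,"ry":0,"rz":0,"jaw":-1},{"tx":-1,"ty":2,"tz":3,"rx":0,"ry":0,"rz":0,"jaw":-1},{"tx":-1,"ty":3,"tz":3,"rx":0,"ry":0,"rz":0,"jaw":-1},{"tx":0,"ty":3,"tz":0,"rx":0,"ry":0,"rz":0,"jaw":-1},{"tx":0,"ty":3,"tz":0,"rx":0,"ry":0,"rz":0,"jaw":-1},{"tx":0,"ty":0,"tz":0,"rx":0,"ry":0,"rz":0,"jaw":-1},{"tx":0,"ty":0,"tz":0,"rx":0,"ry":0,"rz":0,"jaw":-1},{"tx":0,"ty":0,"tz":0,"rx":0,"ry":0,"rz":0,"jaw":-1}]'
python3 - <<'E'
from h import *
f=grab('wrist','w15.png');np.save('w15.npy',f,allow_pickle=True);tool(f)
def bx(x,y,z,r=70): p=pix(f,[[x,y,z]])[0].astype(int);return max(p[0]-r,0),min(p[0]+r,512),max(p[1]-r,0),min(p[1]+r,384)
print('board');find(f,(45,80,15),(95,255,255),.01,bx(.623,-.163,.01),k=5)
print('case');find(f,(0,0,95),(180,60,255),.046,bx(.623,-.163,.046,42),k=7,amin=500)
print('mat');find(f,(100,100,40),(130,255,255),.004,bx(.4814,.0166,.01),k=5)
print('sink');find(f,(0,0,0),(180,255,60),.034,bx(.4814,.0166,.034,45),k=5,amin=500)
print('module');find(f,(7,150,90),(20,255,255),.027,bx(.656,.1755,.027,40))
print('mug');find(f,(95,60,30),(115,255,255),.072,bx(.66,.003,.05,40))
print('jar');find(f,(22,140,100),(34,255,255),.055,bx(.4405,.1675,.055,40),amin=100)
E
```

```text
time_s: 34.68
position: [0.5735, -0.1545, 0.1789]
tcp_rot: [0.0, 1.0, 0.015, 0.001]
force: [0.3, -0.2, 0.8]
opening: 0.094
time_s: 35.35
position: [0.5265, -0.0274, 0.2626]
tcp_rot: [0.0, 1.0, 0.015, 0.0]
force: [-0.2, -0.6, -0.2]
opening: 0.0941
TCP [526.5 -27.4 262.6] yaw 1.73
board
(317, 59, 64, 99) (623.5, -161.0, 142.6, 96.2, 1.5)
case
(330, 69, 50, 81) (621.9, -157.5, 108.8, 70.8, 2.6)
mat
(187, 150, 78, 93) (481.9, 15.9, 132.9, 94.5, 12.6)
sink
(197, 166, 54, 72) (483.0, 15.4, 98.7, 61.0, 13.2)
module
(104, 59, 33, 52) (653.4, 172.5, 73.2, 53.1, 1.4)
mug
(206, 33, 55, 64) (663.6, 2.6, 71.1, 66.2, 42.2)
jar
(111, 217, 27, 27) (443.3, 163.4, 47.0, 37.9, -47.0)
```

View pics/w15.png

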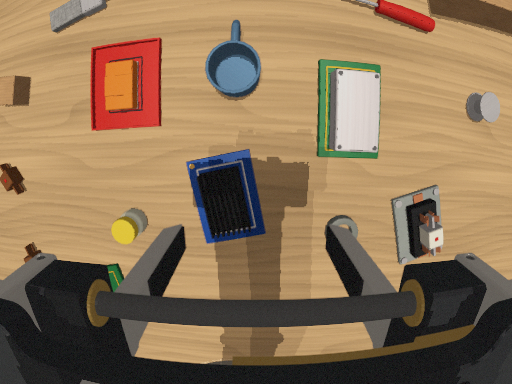

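Run:
```python
from h import *
for n in('scene','side'):
    f=grab(n,n+'_end.png'); a=cv2.imread('pics/%s0.png'%n).astype(int); b=f['pixels'][:,:,::-1].astype(int); d=abs(a-b).max(2)
    o=np.array(f['position'])
    for nm,P in(('jar',[.4405,.168,.04]),('mug',[.66,.003,.04])):
        x,y=pix(f,[P])[0].astype(int);w=d[y-14:y+15,x-12:x+13];print(n,nm,'median/90pct diff',np.median(w),np.percentile(w,90))
    for c in blobs(f,'yellow'):
        if 200<c[:,0].mean(0)[0]<320: print(c[:,0].mean(0),rect(f,c,.055))
s=bot.state();print(s['time_s'],s['force'],abs(s['dq']).max())
bot.sign_off()
```

```text
scene jar median/90pct diff 8.0 9.0
scene mug median/90pct diff 4.0 6.0
[290.55 225.25] (443.8, 168.7, 45.4, 35.2, 22.5)
side jar median/90pct diff 3.0 7.0
side mug median/90pct diff 4.0 6.0
[263.26666667 243.4       ] (438.9, 170.5, 47.9, 37.1, -86.8)
35.5 [ 0.01869378 -0.34883695  0.41395688] 0.004472919323564932
the job is handed in; nothing more can be done
```

The stack is apart in the order asked, each part lowered into contact before I let go, and the job was handed in at 35.5 s with the arm clear and still.

- **Fuse:** it is in the clips. The resistance reversed as it snapped in, and it then held 31 N on the seat. The last wrist picture shows the blades in both jaws.
- **Module:** on the red tray, about 1–2 mm from the middle.
- **Heat sink:** on the blue mat, about 1 mm from the middle.
- **Case:** on the farthest green board, about 1–2 mm from the middle.
- **Alignment:** the three laid parts line up with the long side of their places to about 1°.
- **Mug and jar:** neither moved, going by before-and-after pictures from both fixed cameras.

**Checks that disagreed:**
- **Camera bias:** the wrist camera showed an offset of up to about 2 mm along the tool's x axis, so centring is known only to about that.
- **Final wide view:** it read the case and module a few mm to one side, because their side faces showed in the outline. I relied on the closer measurements instead. It also read the jar about 4 mm off, but both fixed cameras showed it unmoved.
- **Heat sink contact:** it briefly pressed the mat at 29 N, and I eased off before letting go.

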